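# Load a colour cartridge under the sprung clamp of a paint dosing stand

### The arm

A 6-joint arm with a two-finger parallel gripper is mounted at the origin on the work surface. World frame = base frame: x ahead of the robot, y to its left, z up, the work surface at z = 0. Lengths are in m, angles in rad, forces in N, time in s.
With the tool pointing down it reaches from about 0.425 to 0.95 m from the base axis. Payload 3.5 kg.
Tool frame: the origin (TCP) lies midway between the tips of the shut fingers; the grasp point (between the pads) lies grasp_offset behind it (grasp_offset is the distance from the TCP to the grasp point, in m); z points along the fingers, y is the direction in which the jaws open and shut (so a half turn about z gives the same grasp; the last joint's range is limited). The gripper opens to 85 mm and grips with 20 to 120 N. Pads are 22 mm wide; open, the fingers measure 114 mm over their backs; the gripper's body (76 mm by 85 mm) begins 54 mm behind the grasp point. The pads swing forward as they close: fully open they stand 13 mm farther back than shut.
Start: joints at [-1.498, 0.286, 1.577, -0, 1.279, -0.15], TCP at [0.149, -0.658, 0.231] pointing down, gripper open.
Joint ranges: [-2.77, 2.77], [-0.9, 2.22], [0.21, 2.48], [-1.53, 4.67], [0.24, 2.81], [-2.84, 2.84]. Speed limits (rad/s): [2.79, 2.79, 3.14, 3.14, 3.14, 3.14].

### API

Orientations are given as a unit quaternion [x, y, z, w].
In Python, from plant import * gives the robot as it stands.
- The arm moves only by the tool jog_arm, never from a script. Its argument "targets" is text: rows parted by semicolons, each of 7 numbers parted by spaces: the shift along the world's x, y, z in mm, then the turn, a rotation vector about the world's x, y, z in degrees, then the gripper's target within -1 to 1 (fully open at 1, half-way at 0, shut at -1). A call has 1 to 10 rows; each row shifts and turns the pose as measured when the row begins; what a row does not reach is not made up. A row lasts 1/12 s, in which the tool goes at most 41.7 mm and 7.16 degrees, less where a joint would pass 70% of its speed; a pose out of reach is approached as far as the arm can. A call with a gripper value outside its range is refused whole. The fingers move at their own pace and stop on an object; "force" is the grip in N (left out, the last holds). Time passes only in rows, so rows that do not move let the fingers close. It gives the time, the measured TCP pose, the force and the opening at its end, in the units of the state.
- get_state(): the state, without advancing time (a new reading comes with each control period).
- read_camera(name): name is "scene" or "side" or "wrist"; returns a dict with "pixels" (420x560x3 uint8, blue, green, red), "mtx" (3x3 intrinsics, pixels), "dist_coeffs" ([k1, k2, p1, p2, k3] as OpenCV has them; the pictures are not rectified), "world_from_camera" (4x4, takes a point from camera to world coordinates). Camera axes: x right, y up, looking along -z (the intrinsics and any distortion apply to the point x, -y, -z); pixel columns grow to the right and rows downward; lengths in m; the calibration is good to about 2 mm. A picture is of the moment at which its call begins. There is no depth.
- sign_off(): hands the job in, once; it reports no verdict.
Trained networks look in a picture, given as the dict that the camera call returned (one of the last four; its "shot" number tells which), for a name from the list of things; names that differ only in an ending like _2 or _b are one class to them, and where a whole thing is asked for, a point or a joint stands for the part that bears it (a point fixed in the world has none). Each returns a list of dicts, best first, with "p" (0 to 1); they miss things now and then, are a little off and sometimes report something else, mostly with a low value. They report only what shows in the picture. A call takes as long as a camera call. They do not tell look-alikes from the thing itself.
- spot_in(target, picture): "uv" ([column, row] in pixels, amid what is visible of it).
- silhouettes(target, picture): "mask" (420x560 bool, what is visible of it) and "uv" ([column, row] in pixels, amid what is visible of it).
- mark_of(target, picture): "uv" ([column, row] in pixels: a listed point, or the origin of a listed thing).
The state is a dict: "time": time; "qpos": joint angles; "dq": joint speeds; "joint_efforts": joint torques, N m; "eef_pos": TCP position; "tcp_rot": TCP orientation; "contact_force": force on the tool from outside, world axes, zero at the start; "wrist_torque": the same for the moment, N m; "opening": opening from 0.0 (shut) to 1.0 (fully open).
Only numpy, scipy, OpenCV 4.12 (cv2) and the standard library are available. Lean on these libraries where they do the work, as an engineer would, in place of code of your own. Each camera call takes 0.05 s, during which the arm holds its last target.

### The job

Load the colour cartridge into the grey dosing stand: raise the sprung red clamp bar by its handle until you feel it meet its rubber buffer, turn it aside and let it down gently to park on the yellow ledge, then lay the cartridge fully down in the two V saddles, blue flange in the black slot and nose towards the clamp end. Then lift the bar, turn it back and lower it gently onto the cartridge so that its spring holds it. Never force the clamp or let it snap down, and leave the bottles and jar undisturbed.

Things in the scene. Friction and masses are not known exactly. Their poses are not given: they have to be found in the camera images.
- stand: Fixed grey dosing stand, base 165 x 250 mm and 30 mm high: x -60 to +105, y -125 to +125 mm of its origin, which lies on the table under the cartridge's place; z up, y along the laid cartridge. Two 14 mm long V saddles (90 degrees, tops 63 mm above the table) at y=-48 and +60 mm; finger room between them. Clamp post at x=+50, y=+60 mm.
- seat (a point): Where the cartridge's origin must come to lie: on the stand's z axis, 64 mm above the table. The nose then points to the stand's +y, and the flange stands in the black slot, 10 mm wide, at y=-72.5 mm, whose side posts are 66 mm high. A steel pusher block, 50 mm wide and 72 mm high, starts at y=-113 mm, behind the plunger. Axes as the stand's.
- guard: Fixed grey column behind the clamp post (origin and axes those of the stand); carries the yellow ledge and above it the rubber buffer, both set higher or lower on each stand. The clamp's tail lug clears the ledge at 10 to 32 mm of lift (unknown) and meets the buffer 2 mm later; the buffer yields about 1 mm per 10 N. Lifting or turning against it with over 20 N is forcing.
- tail (a point): Underside middle of the steel lug (8 mm wide, 8 mm high) on the clamp's tail, 27 mm from the post axis. It sits beside the yellow ledge when closed. To pass: lift until the buffer is felt (about 4 to 7 N more), ease back about 1 mm, turn. Beyond 0.75 rad it can be let down on the ledge and stays parked there.
- bar: Red clamp bar with handle (lifts and turns). Origin on the post axis, at table height when fully down. Bar 16 mm wide, 12 mm thick, runs 74 mm along its own -x from the post, underside 73 mm above the origin. Closed, it lies across the +y saddle; on a laid cartridge it rests at 6 mm of lift. Hold it until it rests there: let go from height it snaps down. Over 25 N on the cartridge is too hard.
- handle (a point): Middle of the red T handle on the post axis, 164 mm above the table when fully down. 44 mm long along the bar, 12 mm wide, 26 mm high. The buffer arm below it reaches at most 130 mm above the table. Axes are the bar's: x along the handle, away from the bar's tip.
- clamp_lift (a joint): Lift of the clamp in m, 0 fully down to 0.045; spring and weight pull down with 7.5 N at 0, 1 N more per 10 mm.
- clamp_turn (a joint): Turn of the clamp in rad, 0 closed (bar across the cartridge, pointing to the stand's -x) to 1.5 (bar pointing to the stand's +y); grows clockwise seen from above.
- rest: Fixed wooden rest, base 150 x 70 x 12 mm, with two V saddles at x=+-52 mm in which the cartridge lies at the start along the rest's x, nose to +x. Origin on the table under its middle.
- cartridge: Rigid white barrel 30 mm in diameter, blue band, about 0.13 kg. Origin on its axis; x towards the nose. Barrel x -70 to +67 mm, nose tube 9 mm thick to +88, blue flange 48 mm across at -75 to -70, grey stub to -104. Axis 56 mm above the table at the start. Best gripped across the barrel at x=-15 mm: clear of the saddles in both places and away from the clamp.
- nose (a point): Tip of the cartridge's nose, 88 mm along +x from its origin.
- ink_jar: Glass jar, 52 mm diameter, 75 mm high, blue cap, origin under its foot. Bystander.
- amber_bottle: Amber bottle, 48 mm diameter, 100 mm high, white cap, origin under its foot. Bystander.
- glue_bottle: Yellow bottle, 54 mm diameter, 120 mm high, red cap, origin under its foot. Bystander.
Things that resemble listed ones, but are neither listed nor needed, are in the scene too. What is shaped like the cartridge but purple is not meant.

How it is judged:
By the outcome, as a careful person would: the job done as asked, in the order asked, and still so for the second after the job is handed in, with the robot touching nothing.
It also fails if it takes over 72 s, if anything falls off the work surface, if the arm or the gripper's body presses on something with over 40 N, if the wrist force passes 120 N, or if a joint passes its speed limit or range.

## Working session

There is one attempt and no reset: what is moved stays moved. The work goes in short steps, Python scripts to look and compute and a tool call to move; the robot and the scene stay as the last step left them, time stands still between calls to the robot, and variables do not carry over. Pictures are saved under pics/ and viewed, and the job is handed in when it is done.

Besides the shell and the picture viewer there is one more tool, called after "Request:" in YAML: its name, and indented under it one key for each argument. jog_arm: Moves the arm, as the interface text tells. Its arguments: {"type":"object","properties":{"targets":{"type":"string"},"force":{"type":"number"}},"required":["targets"]}

```bash
mkdir -p pics; ls; python3 - <<'E'
from plant import *
import cv2
s=get_state(); print(s)
for n in ["scene","side","wrist"]:
    p=read_camera(n); cv2.imwrite(f"pics/{n}0.png",p["pixels"]); print(n,p["mtx"].tolist(),p["dist_coeffs"],p["world_from_camera"].round(3).tolist() if hasattr(p["world_from_camera"],'round') else p["world_from_camera"])
E
```

```text
pics
{'time': 0.0, 'qpos': array([-1.49801489e+00,  2.87200642e-01,  1.57817117e+00, -5.19240303e-06,
        1.27862040e+00, -1.49995836e-01]), 'dq': array([-0.00072816, -0.00151846, -0.00032028,  0.00041821, -0.00211032,
       -0.00012536]), 'joint_efforts': array([-1.51256780e-03, -4.05988848e+01, -2.92626446e+01, -2.44339353e-04,
        5.88604657e-03,  5.51477839e-06]), 'eef_pos': array([ 0.14911574, -0.65764653,  0.22992702]), 'tcp_rot': array([ 9.93801899e-01,  1.11159106e-01,  4.38252072e-05, -1.19898166e-03]), 'contact_force': array([-0.47226055,  0.65831134,  0.28807052]), 'wrist_torque': array([ 0.03209924, -0.03483235,  0.04524132]), 'opening': 0.9964537339313656}
scene [[511.694454362511, 0.0, 290.89224803147283], [0.0, 511.694454362511, 214.9195826318474], [0.0, 0.0, 1.0]] [-0.15336523  0.          0.          0.          0.        ] [[-0.555, -0.621, 0.554, 1.433], [0.832, -0.411, 0.373, 0.576], [-0.004, 0.668, 0.744, 1.239], [0.0, 0.0, 0.0, 1.0]]
side [[389.32339089724496, 0.0, 274.47177867983794], [0.0, 389.32339089724496, 217.23384163647617], [0.0, 0.0, 1.0]] [-0.02395453  0.          0.          0.          0.        ] [[-0.89, 0.276, -0.363, 0.26], [-0.456, -0.572, 0.682, 0.644], [-0.02, 0.772, 0.635, 0.715], [0.0, 0.0, 0.0, 1.0]]
wrist [[310.6101202124669, 0.0, 275.83117818917407], [0.0, 310.6101202124669, 208.2229529898059], [0.0, 0.0, 1.0]] [-0.06003596  0.          0.          0.          0.        ] [[0.221, 0.929, 0.296, 0.226], [-0.975, 0.211, 0.066, -0.64], [-0.001, -0.304, 0.953, 0.372], [0.0, 0.0, 0.0, 1.0]]
```

View pics/scene0.png

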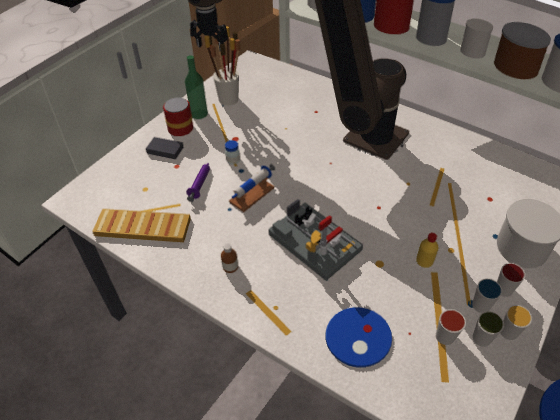

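View pics/side0.png

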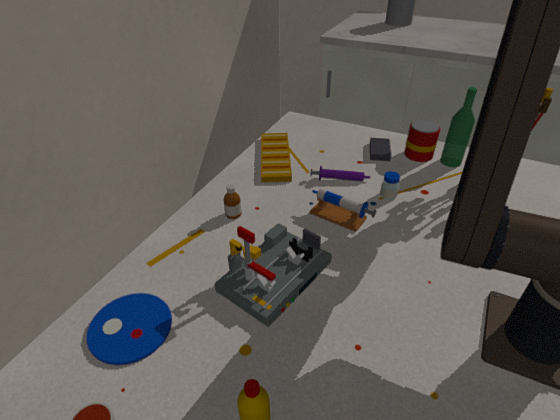

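View pics/wrist0.png

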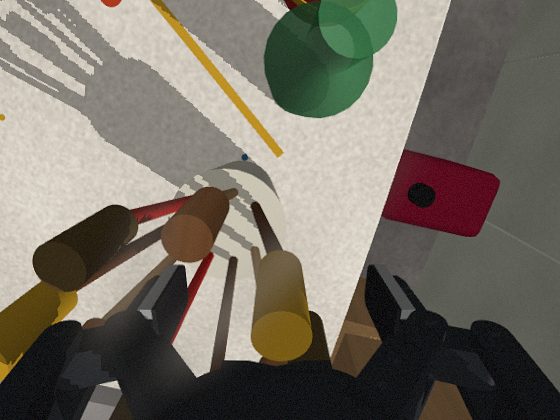

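The scene view has the stand at about (315,240), the cartridge on its rest at (253,185) and the purple decoy at (198,180). The side view has the stand at (275,275) and the cartridge at (343,205). The tool is above the brush pot. Next I'll triangulate.

```bash
cat > h.py <<'E'
from plant import *
import numpy as np, cv2
from scipy.optimize import least_squares
from scipy.spatial.transform import Rotation as R
def proj(P,p):
    T=np.linalg.inv(np.array(p["world_from_camera"])); P=np.atleast_2d(P)
    c=P@T[:3,:3].T+T[:3,3]; c=c*[1,-1,-1]
    return cv2.projectPoints(c,np.zeros(3),np.zeros(3),np.array(p["mtx"]),np.array(p["dist_coeffs"],float))[0][:,0]
def ray(uv,p):
    n=cv2.undistortPoints(np.array([[uv]],float),np.array(p["mtx"]),np.array(p["dist_coeffs"],float))[0,0]
    T=np.array(p["world_from_camera"]); d=T[:3,:3]@np.array([n[0],-n[1],-1]); return T[:3,3],d/np.linalg.norm(d)
def onz(uv,p,z):
    o,d=ray(uv,p); return o+d*(z-o[2])/d[2]
def tri(obs):
    A=np.zeros((3,3));b=np.zeros(3)
    for uv,p in obs:
        o,d=ray(uv,p);M=np.eye(3)-np.outer(d,d);A+=M;b+=M@o
    X=np.linalg.solve(A,b); return X,[float(np.hypot(*(proj(X,p)[0]-uv))) for uv,p in obs]
def crop(p,c,r,name,k=3,draw=[]):
    im=p["pixels"].copy()
    x0,y0=max(0,c[0]-r),max(0,c[1]-int(r*.75)); im=im[y0:y0+int(1.5*r),x0:x0+2*r]
    im=cv2.resize(im,None,fx=k,fy=k,interpolation=cv2.INTER_CUBIC)
    for u,v in draw: cv2.circle(im,(int((u-x0+.5)*k),int((v-y0+.5)*k)),3,(0,255,0),1)
    cv2.imwrite("pics/"+name,im); print(name,im.shape,"origin",x0,y0,"scale",k)
E
python3 - <<'E'
from h import *
a=read_camera("scene");b=read_camera("side")
np.save("cams.npy",np.array([a,b],dtype=object),allow_pickle=True)
for n in ["stand","seat","guard","tail","bar","handle","rest","cartridge","nose","ink_jar","amber_bottle","glue_bottle"]:
    A=mark_of(n,a);B=mark_of(n,b)
    print(n,[(np.round(q["uv"]).tolist(),round(q["p"],2)) for q in A[:3]],[(np.round(q["uv"]).tolist(),round(q["p"],2)) for q in B[:3]])
    for i in A[:2]:
      for j in B[:2]:
        X,e=tri([(i["uv"],a),(j["uv"],b)])
        if max(e)<6: print("   ",X.round(4),np.round(e,1))
crop(a,(315,240),64,"sc1.png",6); crop(b,(275,270),64,"sd1.png",6)
E
```

```text
stand [] [([284.0, 282.0], 0.68), ([389.0, 193.0], 0.21)]
seat [([324.0, 223.0], 0.66)] [([283.0, 263.0], 0.62)]
    [0.5355 0.0912 0.0714] [0.5 0.6]
guard [([319.0, 238.0], 0.63)] []
tail [([317.0, 249.0], 0.8), ([319.0, 234.0], 0.46)] [([389.0, 194.0], 0.65), ([240.0, 260.0], 0.57)]
    [0.6293 0.1252 0.0706] [0.4 0.5]
bar [([322.0, 257.0], 0.66)] [([254.0, 282.0], 0.8)]
    [0.6008 0.1234 0.0016] [1.2 1.5]
handle [([325.0, 221.0], 0.8)] [([246.0, 233.0], 0.72)]
    [0.6028 0.1315 0.1693] [0.1 0.1]
rest [([253.0, 193.0], 0.83)] [([335.0, 214.0], 0.79)]
    [ 0.5117 -0.1978  0.0136] [0.5 0.6]
cartridge [([202.0, 181.0], 0.95), ([254.0, 187.0], 0.55)] [([342.0, 171.0], 0.68), ([336.0, 198.0], 0.57)]
    [ 0.5624 -0.3814  0.0281] [2.6 2.9]
    [ 0.5162 -0.1891  0.0647] [2.6 3.1]
nose [([232.0, 197.0], 0.76), ([211.0, 160.0], 0.64)] [([309.0, 191.0], 0.79), ([370.0, 176.0], 0.74), ([251.0, 281.0], 0.64)]
    [ 0.5983 -0.2126  0.0611] [0.9 1. ]
    [ 0.4736 -0.4099  0.0284] [0.8 0.9]
ink_jar [([237.0, 162.0], 0.77), ([320.0, 257.0], 0.49)] [([388.0, 195.0], 0.93)]
    [ 0.402  -0.3551  0.0042] [1.8 2.2]
amber_bottle [] [([237.0, 212.0], 0.68)]
glue_bottle [([425.0, 263.0], 0.78), ([325.0, 221.0], 0.71)] [([254.0, 416.0], 0.58)]
    [ 0.4458  0.3974 -0.0012] [1.8 3.3]
sc1.png (576, 768, 3) origin 251 192 scale 6
sd1.png (576, 768, 3) origin 211 222 scale 6
```

View pics/sc1.png

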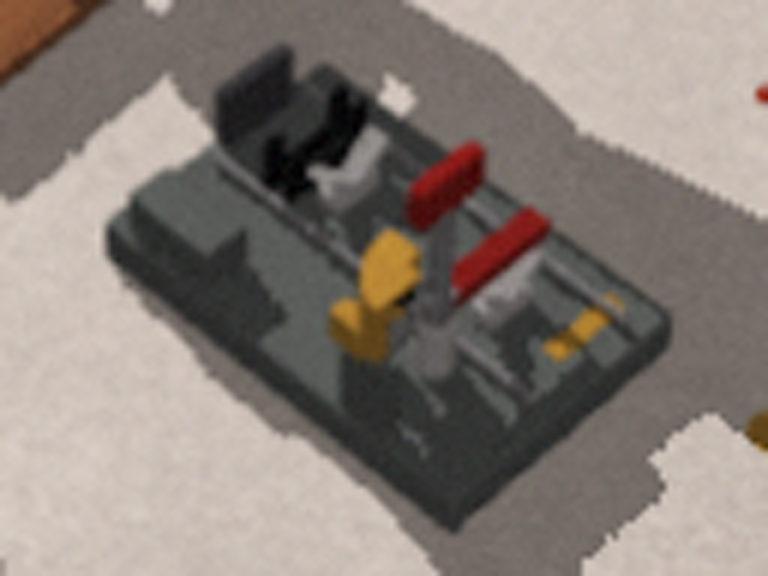

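View pics/sd1.png

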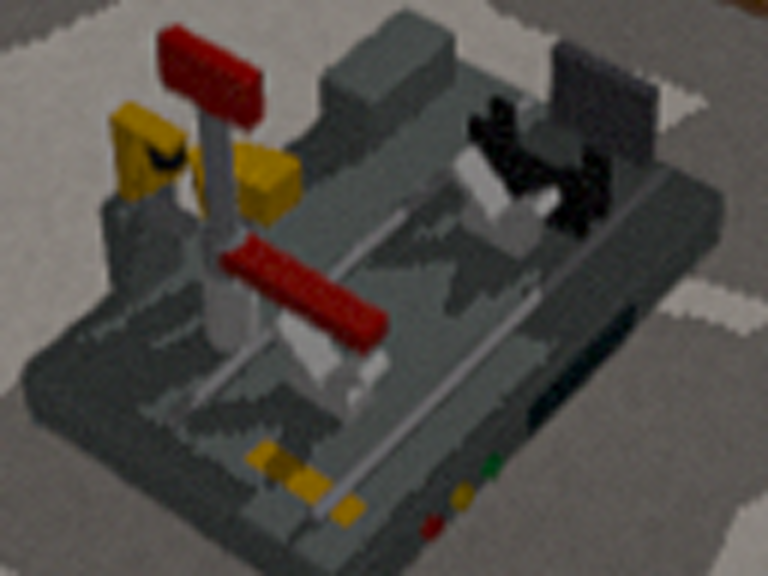

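The stand is at about (0.535, 0.09), turned about -20°. The clamp bar is closed, and the handle is near (0.603, 0.131). Before moving I'll check the green bottle beside the start.

```bash
python3 - <<'E'
from h import *
a,b=np.load("cams.npy",allow_pickle=True)
for n,i,j in [("bottle top",(191,58),(471,90)),("bottle base",(197,117),(455,162)),("pot brush",(232,37),(545,93))]:
    print(n,tri([(i,a),(j,b)]))
E
```

```text
bottle top (array([ 0.26082679, -0.6520399 ,  0.25686766]), [0.17117534538287252, 0.22983168852661504])
bottle base (array([ 0.24714051, -0.68520918, -0.02307854]), [2.5931209450475254, 3.1733276086661495])
pot brush (array([ 0.08140781, -0.59880376,  0.287462  ]), [3.00251681159464, 4.837822328959741])
```

Request:
jog_arm:
  targets: "0 0 38 0 0 0 1;0 0 38 0 0 0 1;0 0 38 0 0 0 1;0 0 38 0 0 0 1;0 0 30 0 0 0 1"

```text
time: 1.87
eef_pos: [0.1486, -0.6516, 0.4053]
tcp_rot: [0.994, 0.111, 0.001, -0.013]
contact_force: [-0.2, -1.1, 0.1]
opening: 1.0
```

Request:
jog_arm:
  targets: "18 34 0 0 0 7 1;18 34 0 0 0 7 1;18 34 0 0 0 7 1;18 34 0 0 0 7 1;18 34 0 0 0 7 1;18 34 0 0 0 7 1;18 34 0 0 0 7 1;18 34 0 0 0 7 1;18 34 0 0 0 7 1;18 34 0 0 0 7 1"

```text
time: 2.7
eef_pos: [0.3285, -0.3051, 0.4175]
tcp_rot: [0.742, 0.67, -0.003, 0.001]
contact_force: [1.3, -0.1, 0.3]
opening: 1.0
```

Request:
jog_arm:
  targets: "20 34 0 0 0 7 1;20 34 0 0 0 7 1;20 34 0 0 0 7 1;20 34 0 0 0 7 1;20 34 0 0 0 7 1;20 34 0 0 0 7 1;20 34 0 0 0 7 1;20 34 0 0 0 7 1;20 34 0 0 0 7 1;20 34 0 0 0 7 1"

```text
time: 3.53
eef_pos: [0.5325, 0.0556, 0.422]
tcp_rot: [0.209, 0.978, -0.0, 0.009]
contact_force: [0.6, -1.0, 0.5]
opening: 1.0
```

```bash
python3 - <<'E'
from h import *
w=read_camera("wrist");np.save("w1.npy",np.array([w],dtype=object))
print(np.round(w["world_from_camera"],3).tolist())
cv2.imwrite("pics/w1.png",cv2.resize(w["pixels"],(784,588)))
E
```

```text
[[0.409, -0.864, -0.294, 0.46], [0.913, 0.388, 0.129, 0.088], [0.003, -0.321, 0.947, 0.563], [0.0, 0.0, 0.0, 1.0]]
```

View pics/w1.png

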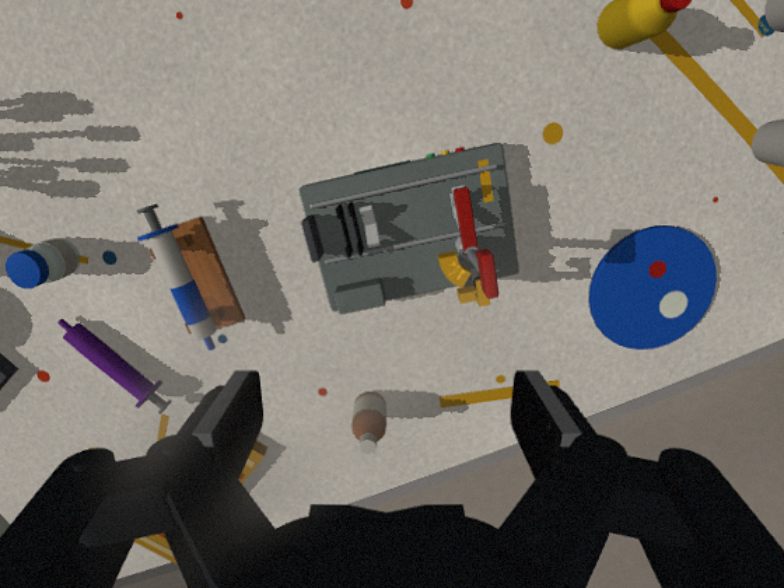

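The wrist view shows the stand with its base corners at about (303,187), (500,145), (517,275) and (335,310) on the 1.4x picture. The cartridge on its rest is at (185,275), with the flange at the top and the nose at the bottom. I'll zoom in for a precise fit.

```bash
python3 - <<'E'
from h import *
w,=np.load("w1.npy",allow_pickle=True)
crop(w,(293,162),90,"w1s.png",4.4); crop(w,(135,195),60,"w1c.png",6)
E
```

```text
w1s.png (594, 792, 3) origin 203 95 scale 4.4
w1c.png (540, 720, 3) origin 75 150 scale 6
```

View pics/w1s.png

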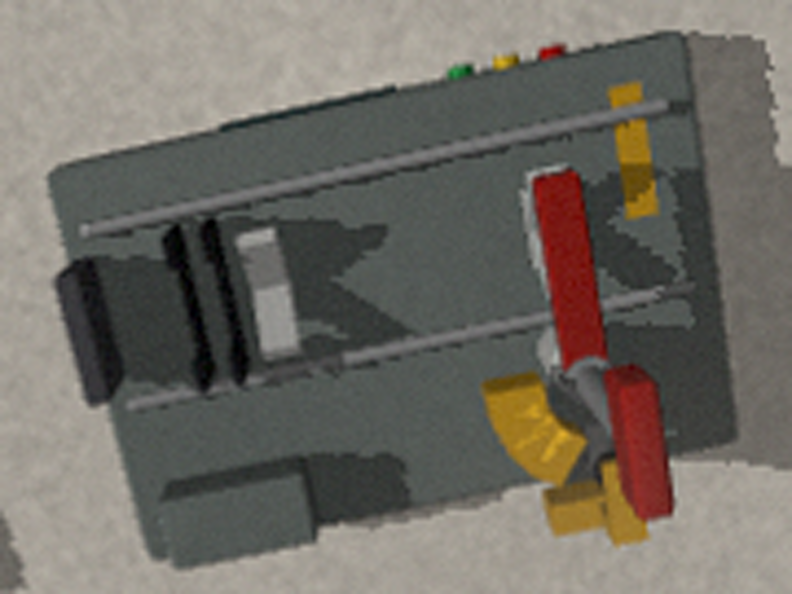

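View pics/w1c.png

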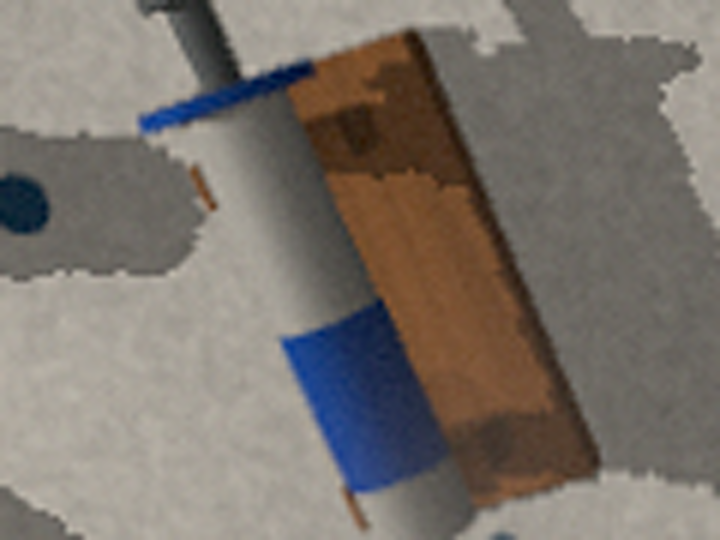

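```bash
cat > fit.py <<'E'
from h import *
w,=np.load("w1.npy",allow_pickle=True);a,b=np.load("cams.npy",allow_pickle=True)
def Z(pts,o,k): return [(np.array(o)+np.array(q)/k-.5+0.5/k) for q in pts]
S=np.array
m=[(-60,-125,30),(-60,125,30),(105,125,30),(105,-125,30),(-24,52,85),(-24,68,85),(28,54,177),(28,66,177),(72,66,177)]
uvw=Z([(46,170),(688,30),(738,442),(150,562),(533,180),(580,170),(608,378),(645,367),(672,517)],(203,95),4.4)
# scene: base bottom/ corners, bar tip, handle (zoom 6, origin 251,192)
ma=[(-24,52,85),(-24,68,85),(28,66,177),(28,54,177),(105,125,30)]
uva=Z([(525,208),(550,222),(486,152),(468,142),(457,500)],(251,192),6)
mb=[(-24,68,85),(-24,52,85),(28,66,177),(72,66,177)]
uvb=Z([(357,343),(388,318),(240,92),(160,46)],(211,222),6)
def tr(m,q):
    P=np.array(m,float)/1000; c,s=np.cos(q[2]),np.sin(q[2])
    return np.c_[q[0]+c*P[:,0]-s*P[:,1],q[1]+s*P[:,0]+c*P[:,1],P[:,2]]
if __name__=="__main__":
    for name,sets in [("w",[(m,uvw,w)]),("a",[(ma,uva,a)]),("b",[(mb,uvb,b)]),("all",[(m,uvw,w),(ma,uva,a),(mb,uvb,b)])]:
        f=lambda q:np.concatenate([(proj(tr(M,q),p)-U).ravel() for M,U,p in sets])
        r=least_squares(f,[.54,.09,-.3],loss="soft_l1",x_scale=[.01,.01,.1]); print(name,r.x.round(4),np.degrees(r.x[2]).round(2)); print(f(r.x).reshape(-1,2).round(1).tolist())
    q=r.x; np.save("stand.npy",q)
    for n,pt in [("handle",(50,60,164)),("seat",(0,0,64)),("tail",(77,60,0))]: print(n,tr([pt],q).round(4))
    # cartridge: axis at z=.056, edges in wrist: flange centre, barrel
    fl=Z([(228,98)],(75,150),6)[0]
    for nm,z in [("flange",.056)]: print(nm,onz(fl,w,z).round(4))
E
python3 fit.py
```

```text
w [ 0.543   0.0809 -0.2114] -12.11
[[-1.9, -0.4], [-0.4, -0.7], [0.1, 0.2], [-1.3, 0.1], [-0.3, -0.6], [-0.6, -0.5], [1.4, 1.5], [2.2, 2.2], [0.5, -0.2]]
a [ 0.5463  0.0823 -0.187 ] -10.72
[[0.0, -0.5], [-0.1, 0.0], [0.2, 0.1], [-0.0, -0.5], [-0.2, 1.1]]
b [ 0.5406  0.0853 -0.2258] -12.94
[[0.5, 0.6], [0.2, 0.4], [0.3, -0.2], [-1.7, -1.4]]
all [ 0.5431  0.0816 -0.2106] -12.06
[[-1.6, -0.4], [-0.0, -0.9], [0.5, 0.0], [-0.9, 0.0], [0.1, -0.7], [-0.2, -0.7], [1.9, 1.4], [2.8, 2.0], [1.0, -0.4], [0.2, -1.0], [0.1, -0.4], [0.0, -0.6], [-0.1, -1.2], [-1.1, 0.3], [0.7, -0.9], [0.3, -1.1], [0.3, -1.4], [-1.8, -2.3]]
handle [[0.6046 0.1298 0.164 ]]
seat [[0.5431 0.0816 0.064 ]]
tail [[0.631  0.1242 0.    ]]
flange [ 0.4366 -0.1993  0.056 ]
```

```bash
python3 - <<'E'
from h import *
import plant
print([n for n in dir(plant) if not n.startswith('_')]); 
try: print(grasp_offset)
except Exception as e: print(e)
s=get_state(); print(s["eef_pos"].round(4), R.from_quat(s["tcp_rot"]).as_matrix().round(3).tolist(), s["qpos"].round(2))
E
```

```text
['Unreachable', 'get_state', 'grasp_offset', 'mark_of', 'read_camera', 'sign_off', 'silhouettes', 'spot_in']
0.0187
[0.5345 0.0612 0.4209] [[-0.917, 0.399, 0.018], [0.4, 0.917, 0.002], [-0.016, 0.009, -1.0]] [-0.08 -0.11  1.66  0.    1.57 -1.24]
```

Request:
jog_arm:
  targets: "14 13.7 -32 0 1 4 1;14 13.7 -32 0 0 4 1;14 13.7 -32 0 0 3.5 1;14 13.7 -32 0 0 0 1;14 13.7 -32 0 0 0 1;0 0 -32 0 0 0 1;0 0 -20 0 0 0 1;0 0 0 0 0 0 1"

```text
time: 4.25
eef_pos: [0.6074, 0.1392, 0.2052]
tcp_rot: [0.094, 0.996, 0.002, 0.006]
contact_force: [-0.9, -0.1, -0.8]
opening: 0.999
```

```bash
cat > st.py <<'E'
from h import *
s=get_state(); M=R.from_quat(s["tcp_rot"]).as_matrix()
print("t",round(s["time"],2),"pos",(s["eef_pos"]*1000).round(1),"yaw_x",np.degrees(np.arctan2(M[1,0],M[0,0])).round(2),"zdir",M[:,2].round(3),"F",s["contact_force"].round(1),"T",s["wrist_torque"].round(2),"op",round(s["opening"],3))
E
python3 - <<'E'
import st
from h import *
w=read_camera("wrist");np.save("w2.npy",np.array([w],dtype=object))
q=np.load("stand.npy"); from fit import tr
d=proj(tr([(28,54,177),(28,66,177),(72,66,177),(72,54,177),(50,60,164)],q),w); print(d.round(0).tolist())
im=cv2.resize(w["pixels"],(784,588))
for u,v in d: cv2.circle(im,(int(u*1.4),int(v*1.4)),3,(0,255,0),1)
cv2.imwrite("pics/w2.png",im)
E
```

```text
t 4.25 pos [607.4 139.2 205.2] yaw_x 169.16 zdir [ 0.012  0.004 -1.   ] F [-0.9 -0.1 -0.8] T [ 0.01  0.01 -0.  ] op 0.999
[[248.0, 207.0], [269.0, 208.0], [268.0, 275.0], [249.0, 275.0], [260.0, 234.0]]
```

View pics/w2.png

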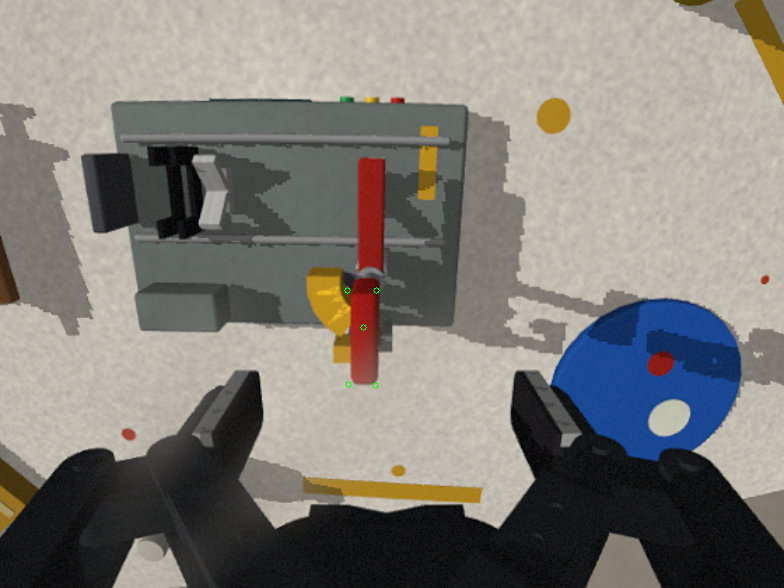

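Request:
jog_arm:
  targets: "-5 -8.4 -20 0 0.6 -1.2 1;0 0 -20 0 0 0 1;0 0 -18 0 0 0 0;0 0 0 0 0 0 0"

```text
time: 4.63
eef_pos: [0.6077, 0.13, 0.1577]
tcp_rot: [0.106, 0.994, 0.003, 0.009]
contact_force: [-0.6, -0.6, -0.9]
opening: 0.747
```

```bash
python3 - <<'E'
import st
from h import *
w=read_camera("wrist");np.save("w3.npy",np.array([w],dtype=object))
cv2.imwrite("pics/w3.png",cv2.resize(w["pixels"],(784,588)))
E
```

```text
t 4.63 pos [607.7 130.  157.7] yaw_x 167.84 zdir [ 0.018  0.004 -1.   ] F [-0.6 -0.6 -0.9] T [0.05 0.07 0.01] op 0.747
```

View pics/w3.png

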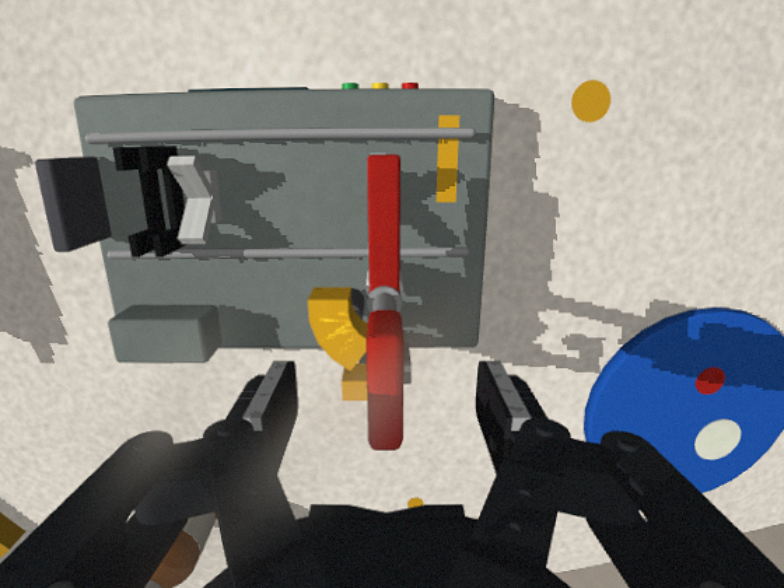

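Request:
jog_arm:
  targets: "-5 0 -13 0 1 0 0;0 0 0 0 0 0 0"

```text
time: 4.85
eef_pos: [0.6066, 0.1299, 0.1521]
tcp_rot: [0.106, 0.994, 0.003, 0.005]
contact_force: [-0.9, -0.4, -1.9]
opening: 0.502
```

```bash
python3 st.py
```

```text
t 4.85 pos [606.6 129.9 152.1] yaw_x 167.82 zdir [ 0.011  0.005 -1.   ] F [-0.9 -0.4 -1.9] T [-0.    0.04  0.03] op 0.502
```

Request:
jog_arm:
  targets: "-3 0 -6 0 0.5 0 0;-3 0 -6 0 0.5 0 -0.2;0 0 0 0 0 0 -0.4"

```text
time: 5.1
eef_pos: [0.6026, 0.13, 0.1438]
tcp_rot: [0.106, 0.994, 0.002, -0.0]
contact_force: [0.8, -0.1, 0.0]
opening: 0.302
```

```bash
python3 st.py
```

```text
t 5.1 pos [602.6 130.  143.8] yaw_x 167.82 zdir [-0.     0.005 -1.   ] F [ 0.8 -0.1  0. ] T [-0.04  0.   -0.01] op 0.302
```

Request:
jog_arm:
  targets: "0 0 0 0 0 0 -0.7;0 0 0 0 0 0 -1;0 0 0 0 0 0 -1;0 0 0 0 0 0 -1"
  force: 60

```text
time: 5.43
eef_pos: [0.6026, 0.1303, 0.1441]
tcp_rot: [0.106, 0.994, 0.002, -0.0]
contact_force: [-0.4, 0.6, -0.6]
opening: 0.129
```

```bash
python3 st.py
```

```text
t 5.43 pos [602.6 130.3 144.1] yaw_x 167.85 zdir [-0.     0.005 -1.   ] F [-0.4  0.6 -0.6] T [-0.05  0.03 -0.03] op 0.129
```

Request:
jog_arm:
  targets: "0 0 2 0 0 0 -1;0 0 2 0 0 0 -1;0 0 2 0 0 0 -1"

```text
time: 5.68
eef_pos: [0.602, 0.1302, 0.146]
tcp_rot: [0.106, 0.994, 0.002, -0.0]
contact_force: [4.0, -0.1, -8.5]
opening: 0.135
```

Request:
jog_arm:
  targets: "0 0 2 0 0 0 -1;0 0 2 0 0 0 -1"

```text
time: 5.85
eef_pos: [0.602, 0.1302, 0.1481]
tcp_rot: [0.106, 0.994, 0.002, -0.0]
contact_force: [4.1, 0.4, -8.1]
opening: 0.131
```

Request:
jog_arm:
  targets: "0.5 0 2.5 0 0 0 -1;0 0 2.5 0 0 0 -1;0 0 2.5 0 0 0 -1"

```text
time: 6.1
eef_pos: [0.602, 0.1302, 0.1543]
tcp_rot: [0.106, 0.994, 0.002, -0.001]
contact_force: [4.2, 1.2, -9.2]
opening: 0.13
```

Request:
jog_arm:
  targets: "0 0 1.5 0 0 0 -1"

```text
time: 6.18
eef_pos: [0.6021, 0.1302, 0.1559]
tcp_rot: [0.106, 0.994, 0.002, -0.001]
contact_force: [3.2, 0.7, -9.0]
opening: 0.13
```

Request:
jog_arm:
  targets: "0 0 1.5 0 0 0 -1"

```text
time: 6.27
eef_pos: [0.602, 0.1302, 0.1574]
tcp_rot: [0.106, 0.994, 0.002, -0.001]
contact_force: [3.9, 1.3, -9.2]
opening: 0.132
```

Request:
jog_arm:
  targets: "0 0 1.5 0 0 0 -1"

```text
time: 6.35
eef_pos: [0.602, 0.1302, 0.159]
tcp_rot: [0.106, 0.994, 0.002, -0.001]
contact_force: [4.5, 0.3, -10.2]
opening: 0.131
```

Request:
jog_arm:
  targets: "0 0 0.8 0 0 0 -1;0 0 0.8 0 0 0 -1"

```text
time: 6.52
eef_pos: [0.6021, 0.1302, 0.1609]
tcp_rot: [0.106, 0.994, 0.002, -0.001]
contact_force: [4.0, 0.6, -8.7]
opening: 0.127
```

Request:
jog_arm:
  targets: "0 0 0.8 0 0 0 -1;0 0 0.8 0 0 0 -1"

```text
time: 6.68
eef_pos: [0.602, 0.1302, 0.1626]
tcp_rot: [0.106, 0.994, 0.002, -0.001]
contact_force: [4.8, 0.3, -8.5]
opening: 0.134
```

Request:
jog_arm:
  targets: "0 0 0.8 0 0 0 -1;0 0 0.8 0 0 0 -1"

```text
time: 6.85
eef_pos: [0.602, 0.1302, 0.1642]
tcp_rot: [0.106, 0.994, 0.002, -0.001]
contact_force: [4.1, 1.2, -11.3]
opening: 0.133
```

Request:
jog_arm:
  targets: "0 0 0.6 0 0 0 -1"

```text
time: 6.93
eef_pos: [0.602, 0.1302, 0.1648]
tcp_rot: [0.106, 0.994, 0.002, -0.001]
contact_force: [4.4, 1.3, -9.7]
opening: 0.129
```

```bash
python3 st.py
```

```text
t 6.93 pos [602.  130.2 164.8] yaw_x 167.84 zdir [-0.001  0.005 -1.   ] F [ 4.4  1.3 -9.7] T [ 0.05 -0.93  0.02] op 0.129
```

Request:
jog_arm:
  targets: "0 0 0.6 0 0 0 -1"

```text
time: 7.02
eef_pos: [0.602, 0.1302, 0.1654]
tcp_rot: [0.106, 0.994, 0.003, -0.001]
contact_force: [4.4, 0.1, -9.6]
opening: 0.132
```

```bash
python3 st.py
```

```text
t 7.02 pos [602.  130.2 165.4] yaw_x 167.84 zdir [-0.001  0.005 -1.   ] F [ 4.4  0.1 -9.6] T [ 0.09 -0.98 -0.01] op 0.132
```

Request:
jog_arm:
  targets: "0 0 0.7 0 0 0 -1;0 0 0.7 0 0 0 -1"

```text
time: 7.18
eef_pos: [0.602, 0.1302, 0.1667]
tcp_rot: [0.106, 0.994, 0.003, -0.001]
contact_force: [3.8, 0.8, -10.2]
opening: 0.132
```

Request:
jog_arm:
  targets: "0 0 0.7 0 0 0 -1"

```text
time: 7.27
eef_pos: [0.602, 0.1302, 0.1674]
tcp_rot: [0.106, 0.994, 0.003, -0.001]
contact_force: [3.9, 1.3, -10.7]
opening: 0.131
```

Request:
jog_arm:
  targets: "0 0 0.7 0 0 0 -1"

```text
time: 7.35
eef_pos: [0.602, 0.1302, 0.1681]
tcp_rot: [0.106, 0.994, 0.003, -0.001]
contact_force: [4.9, 0.1, -10.5]
opening: 0.132
```

Request:
jog_arm:
  targets: "0 0 0.6 0 0 0 -1"

```text
time: 7.43
eef_pos: [0.602, 0.1302, 0.1687]
tcp_rot: [0.106, 0.994, 0.003, -0.001]
contact_force: [4.6, 0.8, -10.2]
opening: 0.13
```

Request:
jog_arm:
  targets: "0 0 0.7 0 0 0 -1;0 0 0.7 0 0 0 -1"

```text
time: 7.6
eef_pos: [0.602, 0.1302, 0.1701]
tcp_rot: [0.106, 0.994, 0.003, -0.001]
contact_force: [4.8, -0.5, -11.4]
opening: 0.134
```

Request:
jog_arm:
  targets: "0 0 0.7 0 0 0 -1"

```text
time: 7.68
eef_pos: [0.6019, 0.1302, 0.1704]
tcp_rot: [0.106, 0.994, 0.003, -0.001]
contact_force: [5.3, 2.0, -14.2]
opening: 0.134
```

Request:
jog_arm:
  targets: "0 0 0.7 0 0 0 -1"

```text
time: 7.77
eef_pos: [0.6018, 0.1302, 0.1704]
tcp_rot: [0.106, 0.994, 0.003, -0.001]
contact_force: [7.1, 0.9, -13.8]
opening: 0.136
```

Request:
jog_arm:
  targets: "0 0 0.6 0 0 0 -1"

```text
time: 7.85
eef_pos: [0.6018, 0.1302, 0.1703]
tcp_rot: [0.106, 0.994, 0.003, -0.001]
contact_force: [5.9, 0.9, -13.7]
opening: 0.133
```

Request:
jog_arm:
  targets: "0 0 1 0 0 0 -1"

```text
time: 7.93
eef_pos: [0.6018, 0.1302, 0.1704]
tcp_rot: [0.106, 0.994, 0.003, -0.001]
contact_force: [5.8, 2.2, -14.3]
opening: 0.129
```

```bash
python3 st.py
```

```text
t 7.93 pos [601.8 130.2 170.4] yaw_x 167.83 zdir [-0.001  0.005 -1.   ] F [  5.8   2.2 -14.3] T [ 0.08 -1.26  0.03] op 0.129
```

Request:
jog_arm:
  targets: "0 0 -1 0 0 0 -1;0 0 -0.3 0 0 0 -1"

```text
time: 8.1
eef_pos: [0.6019, 0.1302, 0.1689]
tcp_rot: [0.106, 0.994, 0.003, -0.001]
contact_force: [5.1, 0.6, -10.1]
opening: 0.128
```

```bash
python3 st.py
```

```text
t 8.1 pos [601.9 130.2 168.9] yaw_x 167.83 zdir [-0.001  0.005 -1.   ] F [  5.1   0.6 -10.1] T [-0.04 -0.97  0.01] op 0.128
```

Request:
jog_arm:
  targets: "0 0 0.5 0 0 -2 -1;0 0 0 0 0 -2 -1;0 0 0 0 0 -2 -1"

```text
time: 8.35
eef_pos: [0.602, 0.1304, 0.1696]
tcp_rot: [0.16, 0.987, 0.003, -0.0]
contact_force: [5.0, 0.2, -10.0]
opening: 0.13
```

```bash
python3 st.py
```

```text
t 8.35 pos [602.  130.4 169.6] yaw_x 161.62 zdir [ 0.     0.006 -1.   ] F [  5.    0.2 -10. ] T [ 0.03 -0.96  0.  ] op 0.13
```

Turning is free so far: 6° done, with no torque about z. I'll keep turning.

Request:
jog_arm:
  targets: "0 0 -0.2 0 0 -4 -1;0 0 0 0 0 -4 -1;0 0 0 0 0 -4 -1"

```text
time: 8.6
eef_pos: [0.6021, 0.1308, 0.17]
tcp_rot: [0.266, 0.964, 0.003, -0.0]
contact_force: [4.2, 1.2, -9.8]
opening: 0.129
```

```bash
python3 st.py
```

```text
t 8.6 pos [602.1 130.8 170. ] yaw_x 149.11 zdir [ 0.002  0.007 -1.   ] F [ 4.2  1.2 -9.8] T [ 0.03 -0.94  0.02] op 0.129
```

Request:
jog_arm:
  targets: "0.1 0.15 -0.4 0 0 -5 -1;0.1 0.15 -0.2 0 0 -5 -1;0.1 0.15 -0.2 0 0 -5 -1"

```text
time: 8.85
eef_pos: [0.6025, 0.1315, 0.1699]
tcp_rot: [0.395, 0.918, 0.003, 0.0]
contact_force: [4.9, 0.6, -10.2]
opening: 0.128
```

```bash
python3 st.py
```

```text
t 8.85 pos [602.5 131.5 169.9] yaw_x 133.41 zdir [ 0.004  0.006 -1.   ] F [  4.9   0.6 -10.2] T [ 0.02 -0.87  0.06] op 0.128
```

Request:
jog_arm:
  targets: "0.1 0.1 -0.3 0 0 -6 -1;0.1 0.1 -0.2 0 0 -6 -1;0.1 0.1 -0.2 0 0 -6 -1;0.2 0.1 -0.2 0 0 -6 -1;0.2 0.1 -0.2 0 0 -6 -1"

```text
time: 9.27
eef_pos: [0.6036, 0.1323, 0.1699]
tcp_rot: [0.63, 0.777, 0.004, 0.002]
contact_force: [5.1, 0.3, -10.6]
opening: 0.131
```

```bash
python3 st.py
```

```text
t 9.27 pos [603.6 132.3 169.9] yaw_x 101.95 zdir [ 0.007  0.004 -1.   ] F [  5.1   0.3 -10.6] T [ 0.1  -0.84  0.07] op 0.131
```

Request:
jog_arm:
  targets: "0 0 -0.7 0 0 0 -1;0 0 -0.7 0 0 0 -1"

```text
time: 9.43
eef_pos: [0.6037, 0.1323, 0.169]
tcp_rot: [0.631, 0.776, 0.004, 0.001]
contact_force: [4.4, 0.7, -10.2]
opening: 0.129
```

Request:
jog_arm:
  targets: "0 0 -0.7 0 0 0 -1;0 0 -0.7 0 0 0 -1"

```text
time: 9.6
eef_pos: [0.6038, 0.1323, 0.1681]
tcp_rot: [0.63, 0.776, 0.004, 0.001]
contact_force: [3.7, 0.7, -6.8]
opening: 0.131
```

```bash
python3 st.py
```

```text
t 9.6 pos [603.8 132.3 168.1] yaw_x 101.83 zdir [ 0.007  0.004 -1.   ] F [ 3.7  0.7 -6.8] T [ 0.11 -0.64 -0.04] op 0.131
```

The force is dropping, so the lug is reaching the ledge.

Request:
jog_arm:
  targets: "0 0 -0.7 0 0 0 -1;0 0 -0.7 0 0 0 -1"

```text
time: 9.77
eef_pos: [0.6038, 0.1323, 0.1681]
tcp_rot: [0.63, 0.776, 0.004, 0.001]
contact_force: [2.6, 0.6, -6.1]
opening: 0.135
```

```bash
python3 st.py
```

```text
t 9.77 pos [603.8 132.3 168.1] yaw_x 101.87 zdir [ 0.006  0.004 -1.   ] F [ 2.6  0.6 -6.1] T [-0.08 -0.38 -0.11] op 0.135
```

Request:
jog_arm:
  targets: "0 0 -0.9 0 0 0 -1;0 0 -0.9 0 0 0 -1"

```text
time: 9.93
eef_pos: [0.6039, 0.1323, 0.1681]
tcp_rot: [0.63, 0.776, 0.004, 0.001]
contact_force: [1.6, 0.2, -3.3]
opening: 0.126
```

```bash
python3 st.py
```

```text
t 9.93 pos [603.9 132.3 168.1] yaw_x 101.88 zdir [ 0.006  0.004 -1.   ] F [ 1.6  0.2 -3.3] T [-0.   -0.19 -0.11] op 0.126
```

Request:
jog_arm:
  targets: "0 0 -1.5 0 0 0 -1;0 0 -1.5 0 0 0 -0.6;0 0 -0.5 0 0 0 -0.4;0 0 0 0 0 0 -0.2;0 0 0 0 0 0 0"

```text
time: 10.35
eef_pos: [0.6048, 0.1324, 0.1702]
tcp_rot: [0.63, 0.777, 0.004, 0.002]
contact_force: [0.3, -0.1, 0.3]
opening: 0.495
```

```bash
python3 - <<'E'
import st
from h import *
a=read_camera("scene");b=read_camera("side");w=read_camera("wrist")
crop(b,(275,270),64,"sd2.png",6);cv2.imwrite("pics/w4.png",cv2.resize(w["pixels"],(784,588)))
E
```

```text
t 10.35 pos [604.8 132.4 170.2] yaw_x 101.95 zdir [ 0.009  0.004 -1.   ] F [ 0.3 -0.1  0.3] T [-0.1  -0.02 -0.05] op 0.495
sd2.png (576, 768, 3) origin 211 222 scale 6
```

View pics/w4.png

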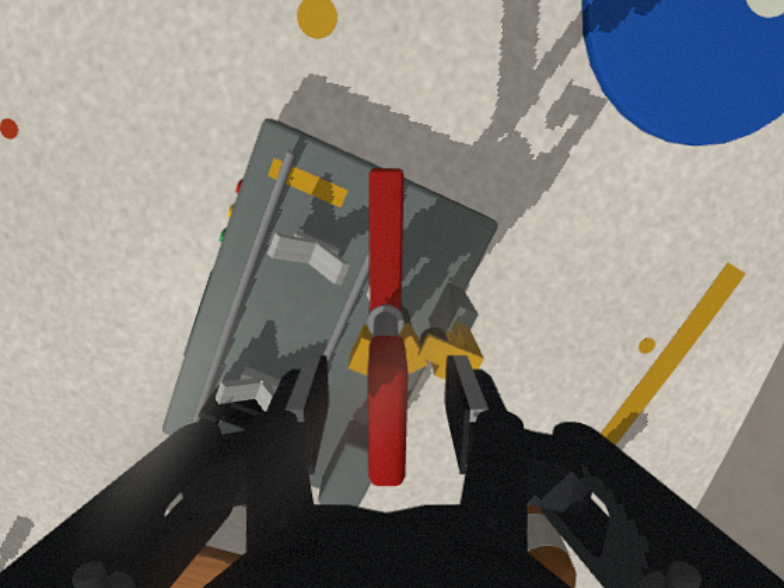

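View pics/sd2.png

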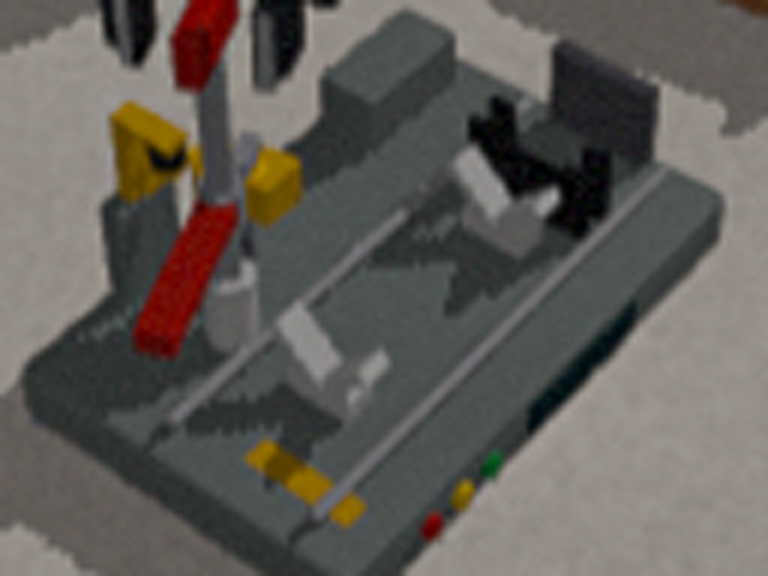

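The bar is parked. The side view shows the lug on the ledge and the bar pointing towards the stand's +y. Next I'll measure the cartridge axis from the earlier overhead view.

```bash
python3 - <<'E'
from h import *
w,=np.load("w1.npy",allow_pickle=True)
Z=lambda q:np.array((75,150))+np.array(q)/6-.5
# flange front centre, blue band start/end edges mid
for q in [(228,98),(333,322),(400,470)]: print(onz(Z(q),w,.056).round(4))
a=onz(Z((228,98)),w,.056);b=onz(Z((400,470)),w,.056);d=(b-a)/np.linalg.norm(b-a);print(np.degrees(np.arctan2(d[1],d[0])))
E
```

```text
[ 0.4365 -0.1993  0.056 ]
[ 0.5047 -0.2075  0.056 ]
[ 0.5523 -0.2142  0.056 ]
-7.331226528516341
```

Request:
jog_arm:
  targets: "0 0 35 0 0 -4 1;0 0 35 0 0 -7 1;-8 -20 30 0 0 -7 1;-8 -35 0 0 0 -7 1;-8 -38 0 0 0 -7 1;-8 -38 0 0 0 -7 1;-8 -38 0 0 0 -7 1;-8 -38 0 0 0 -7 1;-8 -38 0 0 0 -7 1;-8 -30 0 0 0 -7 1"

```text
time: 11.33
eef_pos: [0.5355, -0.1469, 0.2754]
tcp_rot: [0.958, 0.286, 0.007, 0.003]
contact_force: [0.7, 0.8, 0.4]
opening: 0.998
```

Request:
jog_arm:
  targets: "-9 -11 0 0 0 -6.8 1;-8 -11 0 0 0 -6.8 1;-8 -11 0 0 0 -6.8 1;-8 -11 0 0 0 -6.8 1;-8 -11 0 0 0 -6.8 1;-3 -4 0 0 0 -6.6 1;0 0 0 0 0 0 1"

```text
time: 11.92
eef_pos: [0.4862, -0.2166, 0.2758]
tcp_rot: [0.996, -0.085, 0.004, 0.006]
contact_force: [0.4, 0.2, -0.4]
opening: 1.001
```

```bash
python3 - <<'E'
import st
from h import *
w=read_camera("wrist");np.save("w5.npy",np.array([w],dtype=object))
cv2.imwrite("pics/w5.png",cv2.resize(w["pixels"],(784,588)))
E
```

```text
t 11.92 pos [ 486.2 -216.6  275.8] yaw_x -9.8 zdir [ 0.007 -0.013 -1.   ] F [ 0.4  0.2 -0.4] T [ 0.03  0.04 -0.05] op 1.001
```

View pics/w5.png

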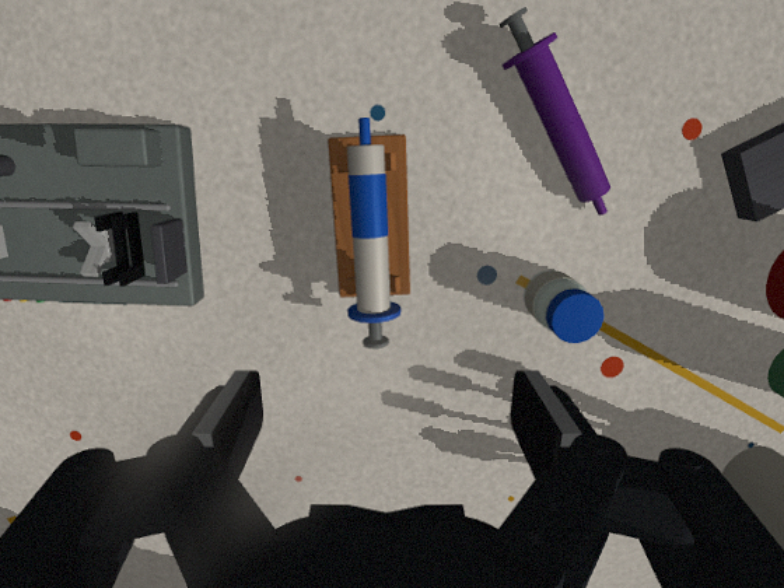

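```bash
python3 - <<'E'
from h import *
w,=np.load("w5.npy",allow_pickle=True)
crop(w,(265,165),64,"w5c.png",6)
E
```

```text
w5c.png (576, 768, 3) origin 201 117 scale 6
```

View pics/w5c.png

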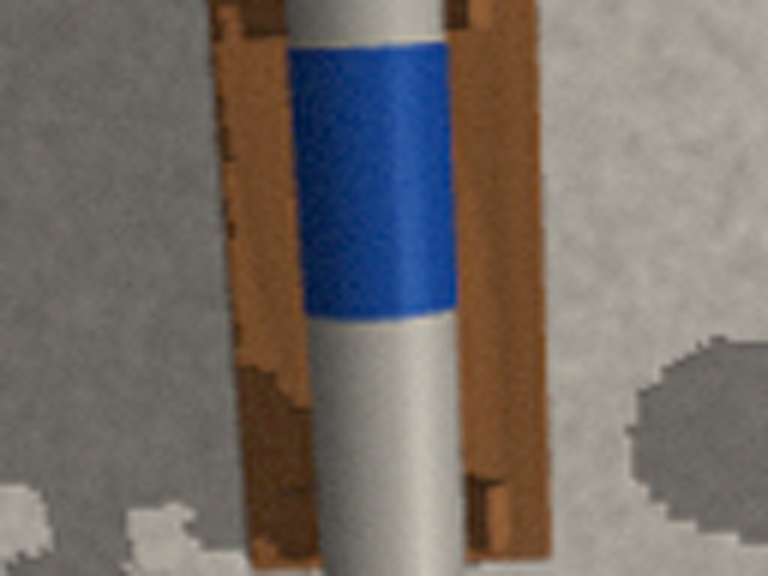

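```bash
python3 - <<'E'
from h import *
w,=np.load("w5.npy",allow_pickle=True)
P=[onz(q,w,.056) for q in [(260,84.0),(261.9,123.9),(264.1,169.6),(266.1,208.3),(267.4,222.5)]]
print(np.round(P,4))
P=np.array(P); d=P[1]-P[3]; d/=np.linalg.norm(d); print(np.degrees(np.arctan2(d[1],d[0])))
print("origin from nose",P[0]-.088*d,"from flange",P[4]+.0725*d, "grip", P[0]-.103*d)
E
```

```text
[[ 0.5948 -0.22    0.056 ]
 [ 0.5524 -0.2143  0.056 ]
 [ 0.5005 -0.2074  0.056 ]
 [ 0.4532 -0.2012  0.056 ]
 [ 0.4348 -0.1994  0.056 ]]
-7.570635879519446
origin from nose [ 0.50755778 -0.20843661  0.056     ] from flange [ 0.50667492 -0.20898986  0.056     ] grip [ 0.49268853 -0.20646038  0.056     ]
```

Request:
jog_arm:
  targets: "6 10 -30 0.8 0 2.3 1;0 0 -35 0 0 0 1;0 0 -35 0 0 0 1;0 0 -35 0 0 0 1;0 0 -25 0 0 0 1;0 0 0 0 0 0 1"

```text
time: 12.47
eef_pos: [0.4956, -0.2043, 0.1159]
tcp_rot: [0.999, -0.051, 0.01, 0.001]
contact_force: [-0.1, -0.7, -0.8]
opening: 0.999
```

```bash
python3 - <<'E'
import st
from h import *
w=read_camera("wrist");np.save("w6.npy",np.array([w],dtype=object))
cv2.imwrite("pics/w6.png",cv2.resize(w["pixels"],(784,588)))
E
```

```text
t 12.47 pos [ 495.6 -204.3  115.9] yaw_x -5.84 zdir [ 0.019 -0.004 -1.   ] F [-0.1 -0.7 -0.8] T [0.03 0.03 0.03] op 0.999
```

View pics/w6.png

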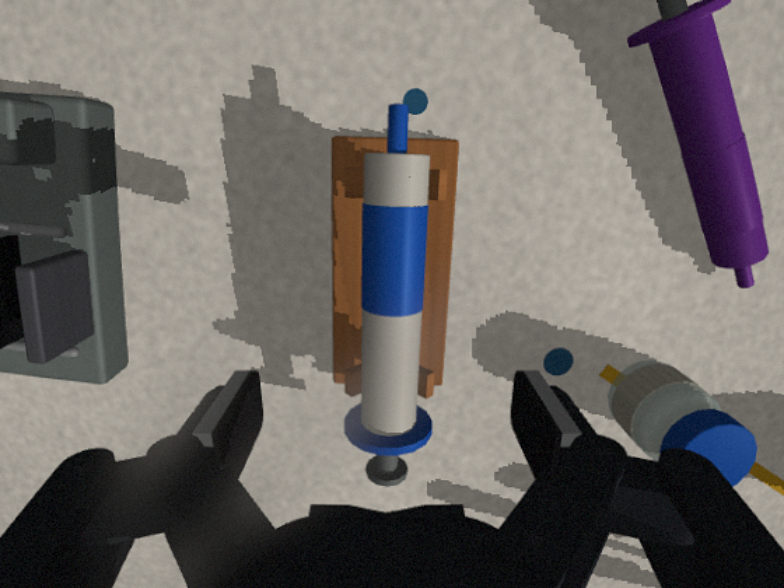

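Request:
jog_arm:
  targets: "-2 -1 -25 0 0.6 -1.2 1;-2 -1 -25 0 0.6 -0.8 1;0 0 -18 0 0 0 0.6;0 0 -6 0 0 0 0.4;0 0 -3 0 0 0 0.2"

```text
time: 12.93
eef_pos: [0.5016, -0.2105, 0.0513]
tcp_rot: [0.998, -0.064, 0.009, 0.008]
contact_force: [-0.9, -0.7, 0.0]
opening: 0.615
```

```bash
python3 st.py
```

```text
t 12.93 pos [ 501.6 -210.5   51.3] yaw_x -7.32 zdir [ 0.018 -0.017 -1.   ] F [-0.9 -0.7  0. ] T [ 0.03  0.04 -0.05] op 0.615
```

Request:
jog_arm:
  targets: "-4 2 -5 0.5 0.6 0 0.2;-4 1.5 -5 0.4 0.5 0 0.1;-2 0.5 -4 0.2 0.2 0 0;0 0 0 0 0 0 0"

```text
time: 13.27
eef_pos: [0.4947, -0.208, 0.0422]
tcp_rot: [0.998, -0.063, 0.0, 0.001]
contact_force: [-0.3, 0.6, 0.6]
opening: 0.502
```

```bash
python3 st.py
```

```text
t 13.27 pos [ 494.7 -208.    42.2] yaw_x -7.17 zdir [ 0.001 -0.001 -1.   ] F [-0.3  0.6  0.6] T [ 0.02  0.03 -0.  ] op 0.502
```

Request:
jog_arm:
  targets: "-1.5 0.8 -3 0 0 -0.3 0;-1.5 0.8 -3 0 0 0 0;0 0 0 0 0 0 -0.1"

```text
time: 13.52
eef_pos: [0.4923, -0.2071, 0.0373]
tcp_rot: [0.998, -0.065, 0.002, 0.001]
contact_force: [0.2, 0.2, 0.3]
opening: 0.453
```

```bash
python3 - <<'E'
import st
from h import *
w=read_camera("wrist");np.save("w6.npy",np.array([w],dtype=object))
cv2.imwrite("pics/w7.png",cv2.resize(w["pixels"],(784,588)))
E
```

```text
t 13.52 pos [ 492.3 -207.1   37.3] yaw_x -7.5 zdir [ 0.003 -0.003 -1.   ] F [0.2 0.2 0.3] T [0.01 0.09 0.03] op 0.453
```

View pics/w7.png

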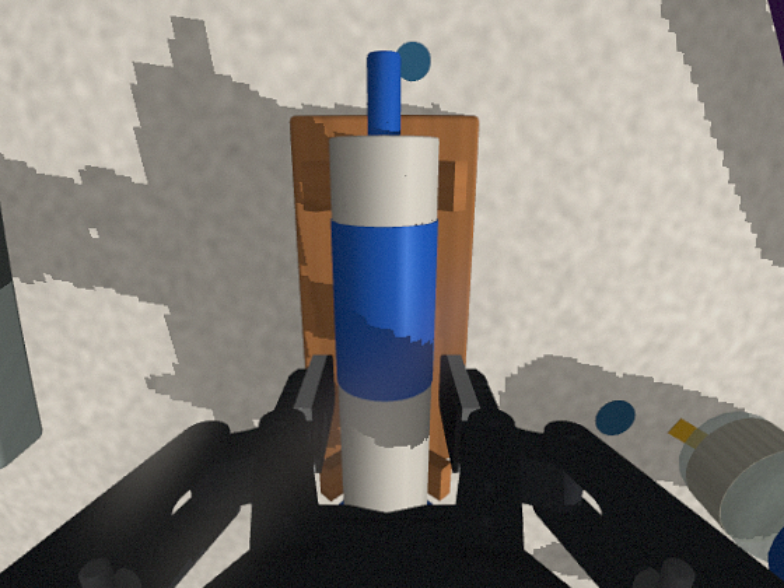

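The cartridge is centred between the pads, so I'll close.

Request:
jog_arm:
  targets: "0 0 0 0 0 0 -0.3;0 0 0 0 0 0 -0.6;0 0 0 0 0 0 -1;0 0 0 0 0 0 -1"
  force: 45

```text
time: 13.9
eef_pos: [0.4927, -0.2065, 0.038]
tcp_rot: [0.998, -0.066, 0.002, 0.001]
contact_force: [-0.1, 0.2, 0.3]
opening: 0.335
```

```bash
python3 st.py
```

```text
t 13.9 pos [ 492.7 -206.5   38. ] yaw_x -7.55 zdir [ 0.004 -0.002 -1.   ] F [-0.1  0.2  0.3] T [ 0.12 -0.   -0.05] op 0.335
```

Request:
jog_arm:
  targets: "0 0 10 0 0 0 -1;0 0 20 0 0 0 -1;0 0 30 0 0 0 -1;0 0 30 0 0 0 -1;0 5 15 0 0 6 -1;3 10 0 0 0 7 -1;3 15 0 0 0 7 -1;3 15 0 0 0 7 -1;3 15 0 0 0 7 -1;3 15 0 0 0 7 -1"

```text
time: 14.73
eef_pos: [0.5052, -0.1317, 0.1519]
tcp_rot: [0.955, 0.297, 0.001, 0.005]
contact_force: [0.1, -0.0, -1.4]
opening: 0.337
```

```bash
python3 st.py
```

```text
t 14.73 pos [ 505.2 -131.7  151.9] yaw_x 34.52 zdir [ 0.005 -0.008 -1.   ] F [ 0.1 -0.  -1.4] T [ 0.05 -0.01 -0.  ] op 0.337
```

Request:
jog_arm:
  targets: "4 22 0 0 0 6.2 -1;4 22 0 0 0 6.2 -1;4 22 0 0 0 6.2 -1;4 22 0 0 0 6.2 -1;4 22 0 0 0 6.2 -1;4 22 0 0 0 6.2 -1;4 20 0 0 0 4.5 -1;3 20 0 0 0 0 -1;2 15 0 0 0 0 -1;0 0 0 0 0 0 -1"

```text
time: 15.57
eef_pos: [0.5376, 0.065, 0.1567]
tcp_rot: [0.773, 0.635, 0.003, 0.006]
contact_force: [-0.2, 0.0, -1.5]
opening: 0.337
```

```bash
python3 - <<'E'
import st
from h import *
w=read_camera("wrist");np.save("w8.npy",np.array([w],dtype=object))
cv2.imwrite("pics/w8.png",cv2.resize(w["pixels"],(784,588)))
E
```

```text
t 15.57 pos [537.6  65.  156.7] yaw_x 78.8 zdir [ 0.013 -0.005 -1.   ] F [-0.2  0.  -1.5] T [ 0.04 -0.   -0.  ] op 0.337
```

View pics/w8.png

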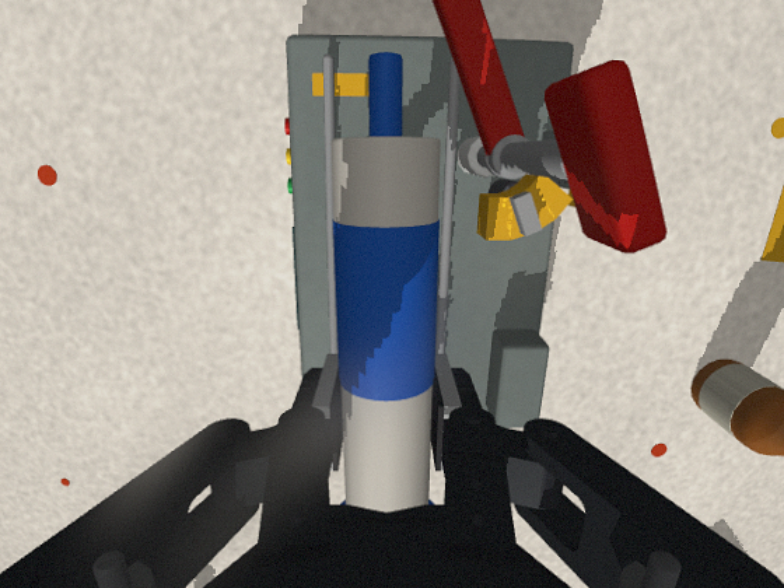

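```bash
python3 - <<'E'
from h import *
from fit import tr
w,=np.load("w8.npy",allow_pickle=True)
s=get_state();p=s["eef_pos"];M=R.from_quat(s["tcp_rot"]).as_matrix()
z=p[2]+.0187
def onplane(uv,zt): # plane in tool frame z = zt
    o,d=ray(uv,w);o=M.T@(o-p);d=M.T@d;return o+d*(zt-o[2])/d[2]
for n,q in [("nose",(385.5/1.4,53/1.4)),("band f mid",(386/1.4,222/1.4)),("band rear",(387/1.4,396/1.4))]: print(n,(onplane(q,-.0187)*1000).round(1))
# top line points of band edges: radius 15 above axis
for n,q in [("band f top",(386/1.4,227/1.4)),("band rear top",(387/1.4,400/1.4)),("barrel front top",(386/1.4,139/1.4))]: print(n,(onplane(q,-.0337)*1000).round(1))
q=np.load("stand.npy")
d=proj(tr([(-60,125,30),(105,125,30),(0,0,64),(50,60,187)],q),w)*1.4; print(d.round(1).tolist())
E
```

```text
nose [104.3   0.2 -18.7]
band f mid [ 60.5   0.3 -18.7]
band rear [  4.2   0.6 -18.7]
band f top [ 61.5   0.3 -33.7]
band rear top [ 11.9   0.6 -33.7]
barrel front top [ 82.5   0.3 -33.7]
[[281.7, 32.6], [575.0, 40.9], [387.1, 266.9], [596.5, 162.8]]
```

```bash
python3 - <<'E'
from h import *
from fit import tr
w,=np.load("w3.npy",allow_pickle=True); q=np.load("stand.npy")
pts=[(x,y,66) for x in(-24,24) for y in(-77.5,-67.5)]+[(x,y,63) for x in(-18,18) for y in(-55,-41)]+[(-60,-125,30),(105,-125,30),(-24,52,85),(-24,68,85),(-25,-113,72),(25,-113,72)]
d=proj(tr(pts,q),w); crop(w,(125,150),80,"w3s.png",4.9,d); print(d.round(1).tolist())
E
```

```text
w3s.png (588, 784, 3) origin 45 90 scale 4.9
[[85.2, 110.6], [98.3, 110.2], [96.1, 174.7], [108.6, 174.6], [118.0, 118.1], [136.4, 117.7], [124.9, 166.0], [142.5, 165.8], [48.1, 66.0], [84.1, 248.6], [260.9, 108.2], [285.2, 108.2], [33.9, 110.9], [48.1, 178.3]]
```

View pics/w3s.png

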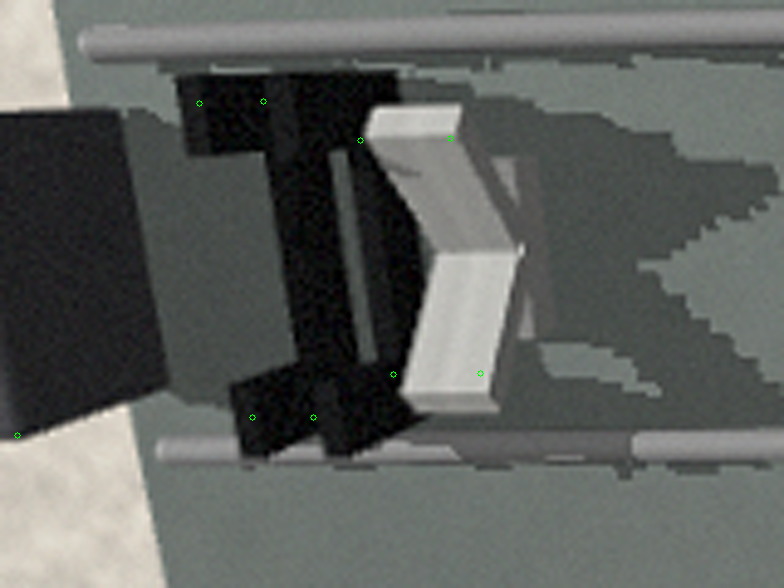

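Request:
jog_arm:
  targets: "1 1 -14 0.2 0.5 -0.6 -1;1 0.6 -14 0.2 0.5 -0.6 -1;0 0 -14 0 0 0 -1;0 0 -14 0 0 0 -1;0 0 -10 0 0 0 -1;0 0 0 0 0 0 -1"

```text
time: 16.12
eef_pos: [0.5382, 0.0612, 0.0835]
tcp_rot: [0.782, 0.623, -0.004, -0.003]
contact_force: [-1.2, 0.1, -2.0]
opening: 0.336
```

```bash
python3 st.py
```

```text
t 16.12 pos [538.2  61.2  83.5] yaw_x 77.12 zdir [-0.009 -0.    -1.   ] F [-1.2  0.1 -2. ] T [-0.06  0.04 -0.  ] op 0.336
```

Request:
jog_arm:
  targets: "1 3 0 0 -0.4 0.5 -1;0.5 2.5 -2 0 -0.2 0.3 -1;0.3 1 -2 0 0 0.2 -1;0 0 0 0 0 0 -1"

```text
time: 16.45
eef_pos: [0.5397, 0.0667, 0.0779]
tcp_rot: [0.777, 0.63, -0.0, -0.0]
contact_force: [0.3, -0.1, -0.7]
opening: 0.334
```

```bash
python3 - <<'E'
import st
from h import *
from fit import tr
b=read_camera("side");a=read_camera("scene")
np.save("c9.npy",np.array([a,b],dtype=object))
crop(b,(285,260),64,"sd3.png",6); crop(a,(305,225),64,"sc3.png",6)
E
```

```text
t 16.45 pos [539.7  66.7  77.9] yaw_x 78.05 zdir [-0.001 -0.    -1.   ] F [ 0.3 -0.1 -0.7] T [-0.02 -0.02 -0.01] op 0.334
sd3.png (576, 768, 3) origin 221 212 scale 6
sc3.png (576, 768, 3) origin 241 177 scale 6
```

View pics/sd3.png

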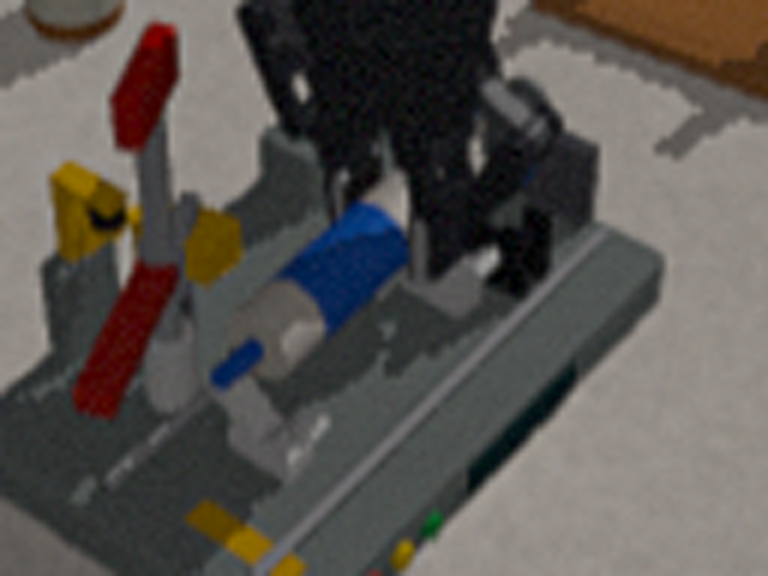

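View pics/sc3.png

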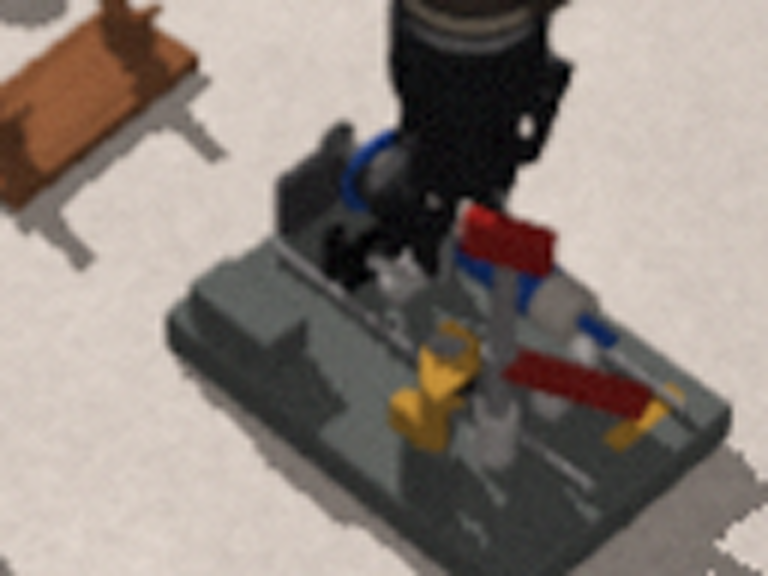

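Side and scene views show the flange hanging above the black slot, with the nose towards the clamp end. I'll descend slowly and watch the forces.

Request:
jog_arm:
  targets: "0 0 -3 0 0 0 -1;0 0 -3 0 0 0 -1;0 0 -3 0 0 0 -1;0 0 -2 0 0 0 -1"

```text
time: 16.88
eef_pos: [0.5418, 0.0668, 0.0689]
tcp_rot: [0.777, 0.63, 0.002, 0.002]
contact_force: [0.3, 0.4, -1.1]
opening: 0.336
```

```bash
python3 st.py
```

```text
t 16.88 pos [541.8  66.8  68.9] yaw_x 78.07 zdir [ 0.005 -0.001 -1.   ] F [ 0.3  0.4 -1.1] T [ 0.02 -0.03  0.04] op 0.336
```

Request:
jog_arm:
  targets: "-1 0 -2.5 0 0.2 0 -1;-1 0 -2.5 0 0.2 0 -1;-0.6 0 -2.5 0 0 0 -1"

```text
time: 17.13
eef_pos: [0.5391, 0.0667, 0.0607]
tcp_rot: [0.777, 0.63, -0.001, -0.0]
contact_force: [-0.4, -0.1, -1.2]
opening: 0.339
```

```bash
python3 st.py
```

```text
t 17.13 pos [539.1  66.7  60.7] yaw_x 78.07 zdir [-0.002 -0.001 -1.   ] F [-0.4 -0.1 -1.2] T [-0.01  0.03  0.01] op 0.339
```

Request:
jog_arm:
  targets: "0.2 0 -2.5 0 0 0 -1;-0.3 0 -2.5 0 0 0 -1;-0.3 0 -2.5 0 0 0 -1;-0.3 0 -2 0 0 0 -1"

```text
time: 17.47
eef_pos: [0.5379, 0.0667, 0.0497]
tcp_rot: [0.777, 0.63, -0.001, -0.001]
contact_force: [0.0, 0.9, -0.9]
opening: 0.336
```

```bash
python3 st.py
```

```text
t 17.47 pos [537.9  66.7  49.7] yaw_x 78.06 zdir [-0.003 -0.001 -1.   ] F [ 0.   0.9 -0.9] T [0.02 0.02 0.  ] op 0.336
```

Request:
jog_arm:
  targets: "1 0 -1.5 0 0 0 -1;0.5 0 -1.5 0 0 0 -1"

```text
time: 17.63
eef_pos: [0.5399, 0.0667, 0.0466]
tcp_rot: [0.777, 0.63, -0.001, -0.0]
contact_force: [0.9, -0.6, 1.1]
opening: 0.339
```

```bash
python3 st.py
```

```text
t 17.63 pos [539.9  66.7  46.6] yaw_x 78.04 zdir [-0.002 -0.001 -1.   ] F [ 0.9 -0.6  1.1] T [ 0.09 -0.07 -0.05] op 0.339
```

Request:
jog_arm:
  targets: "0 0 -1 0 0 0 -1;0 0 -1 0 0 0 -1"

```text
time: 17.8
eef_pos: [0.5408, 0.0667, 0.0458]
tcp_rot: [0.777, 0.629, -0.001, -0.0]
contact_force: [-5.7, 0.1, 9.4]
opening: 0.336
```

```bash
python3 st.py
```

```text
t 17.8 pos [540.8  66.7  45.8] yaw_x 78.0 zdir [-0.002 -0.    -1.   ] F [-5.7  0.1  9.4] T [ 0.05  0.84 -0.09] op 0.336
```

Request:
jog_arm:
  targets: "-0.8 0 0 0 0 0 -1;-0.5 0 0 0 0 0 -1"

```text
time: 17.97
eef_pos: [0.5404, 0.0666, 0.0465]
tcp_rot: [0.777, 0.629, 0.0, 0.0]
contact_force: [0.7, -0.1, -0.8]
opening: 0.336
```

```bash
python3 st.py
```

```text
t 17.97 pos [540.4  66.6  46.5] yaw_x 77.98 zdir [ 0.001 -0.    -1.   ] F [ 0.7 -0.1 -0.8] T [-0.03 -0.1  -0.04] op 0.336
```

Slightly unloaded now. I'll press down lightly again and open.

Request:
jog_arm:
  targets: "-0.2 0 -0.8 0 0 0 -1;0 0 -0.4 0 0 0 -0.6;0 0 0 0 0 0 -0.3;0 0 0 0 0 0 -0.2;0 0 0 0 0 0 -0.1;0 0 0 0 0 0 0"

```text
time: 18.47
eef_pos: [0.5401, 0.0666, 0.0453]
tcp_rot: [0.777, 0.629, 0.0, 0.001]
contact_force: [-0.1, 0.1, 0.5]
opening: 0.5
```

```bash
python3 - <<'E'
import st
from h import *
b=read_camera("side");a=read_camera("scene");w=read_camera("wrist")
crop(b,(285,260),64,"sd4.png",6); crop(a,(305,225),64,"sc4.png",6)
cv2.imwrite("pics/w10.png",cv2.resize(w["pixels"],(784,588)))
E
```

```text
t 18.47 pos [540.1  66.6  45.3] yaw_x 78.02 zdir [ 0.001 -0.001 -1.   ] F [-0.1  0.1  0.5] T [-0.01 -0.02 -0.  ] op 0.5
sd4.png (576, 768, 3) origin 221 212 scale 6
sc4.png (576, 768, 3) origin 241 177 scale 6
```

View pics/sd4.png

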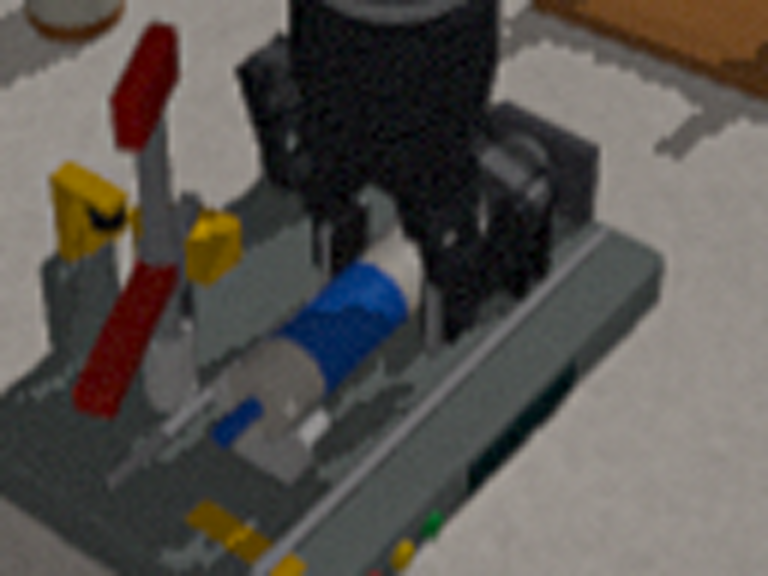

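View pics/w10.png

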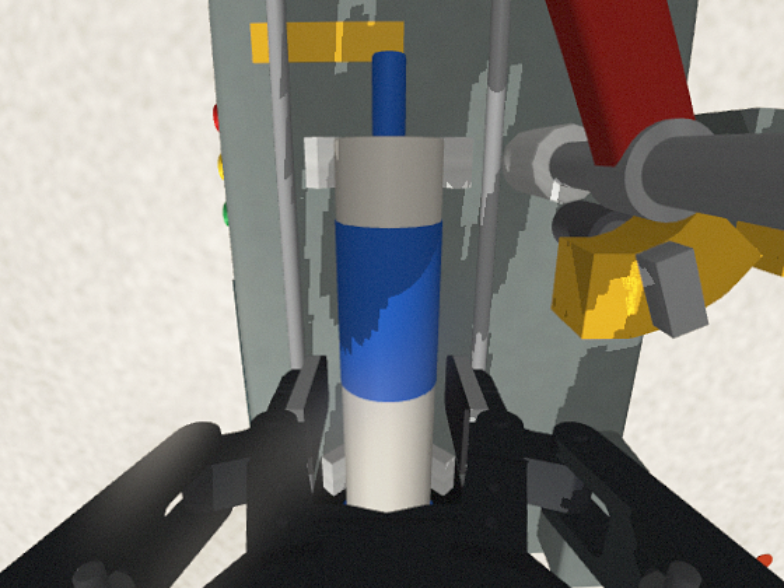

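Request:
jog_arm:
  targets: "0 0 15 0 0 0 0;0 0 30 0 0 0 0.3;0 0 38 0 0 0 0.5;0 0 38 0 0 0 0.5;0 0 38 0 0 0 0.5;0 0 25 0 0 0 0.3;0 0 0 0 0 0 0.3"

```text
time: 19.2
eef_pos: [0.534, 0.0668, 0.2332]
tcp_rot: [0.777, 0.629, -0.004, -0.003]
contact_force: [1.4, 0.3, 1.4]
opening: 0.652
```

```bash
python3 - <<'E'
import st
from h import *
from fit import tr
w=read_camera("wrist");b=read_camera("side")
q=np.load("stand.npy")
d=proj(tr([(0,88,64),(0,67,79),(-24,-70,64),(24,-70,64)],q),w)*1.4; print(d.round(0).tolist())
im=cv2.resize(w["pixels"],(784,588))
for u,v in d: cv2.circle(im,(int(u),int(v)),3,(0,255,0),1)
cv2.imwrite("pics/w11.png",im)
crop(b,(285,260),64,"sd5.png",6)
E
```

```text
t 19.2 pos [534.   66.8 233.2] yaw_x 78.03 zdir [-0.01 -0.   -1.  ] F [1.4 0.3 1.4] T [-0.03 -0.02  0.05] op 0.652
[[397.0, 113.0], [397.0, 145.0], [364.0, 331.0], [426.0, 331.0]]
sd5.png (576, 768, 3) origin 221 212 scale 6
```

View pics/w11.png

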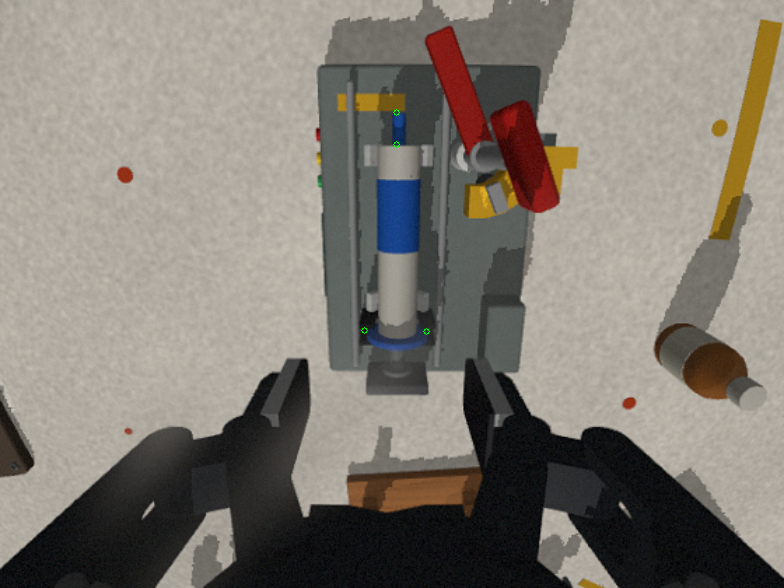

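View pics/sd5.png

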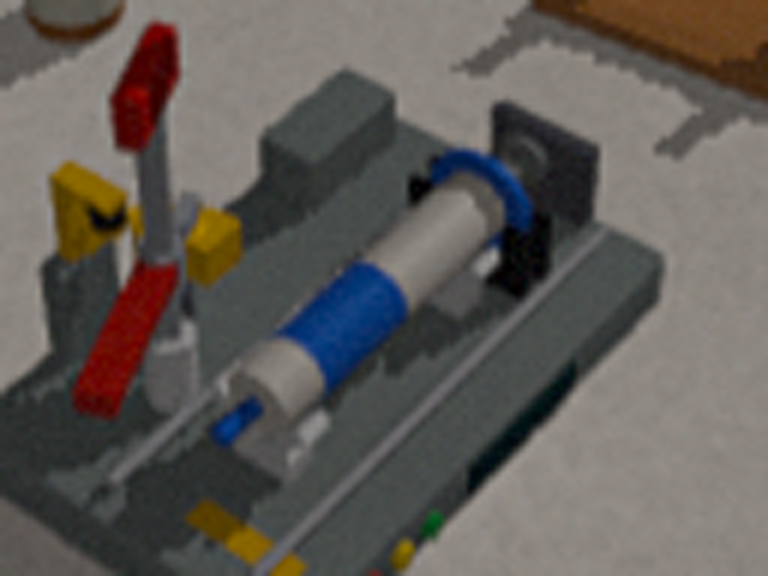

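The cartridge is seated. The wrist view has the flange in the slot at about (397,340) and the nose at (398,113), as predicted. I'll go back to the handle.

Request:
jog_arm:
  targets: "12 11 0 0 0 4 0.3;12 11 0 0 0 5 0.3;12 11 0 0 0 5 0.2;12 11 0 0 0 5 0;12 11 0 0 0 5 0;6 6 -6 0 0 0 0;3 3 -4 0 0 0 0;0 0 0 0 0 0 0"

```text
time: 19.97
eef_pos: [0.5939, 0.1327, 0.1968]
tcp_rot: [0.623, 0.781, -0.02, -0.015]
contact_force: [-0.1, 0.6, -0.6]
opening: 0.496
```

```bash
python3 - <<'E'
import st
from h import *
w=read_camera("wrist")
cv2.imwrite("pics/w12.png",cv2.resize(w["pixels"],(784,588)))
E
```

```text
t 19.97 pos [593.9 132.7 196.8] yaw_x 102.84 zdir [-0.048 -0.012 -0.999] F [-0.1  0.6 -0.6] T [-0.01 -0.05 -0.01] op 0.496
```

View pics/w12.png

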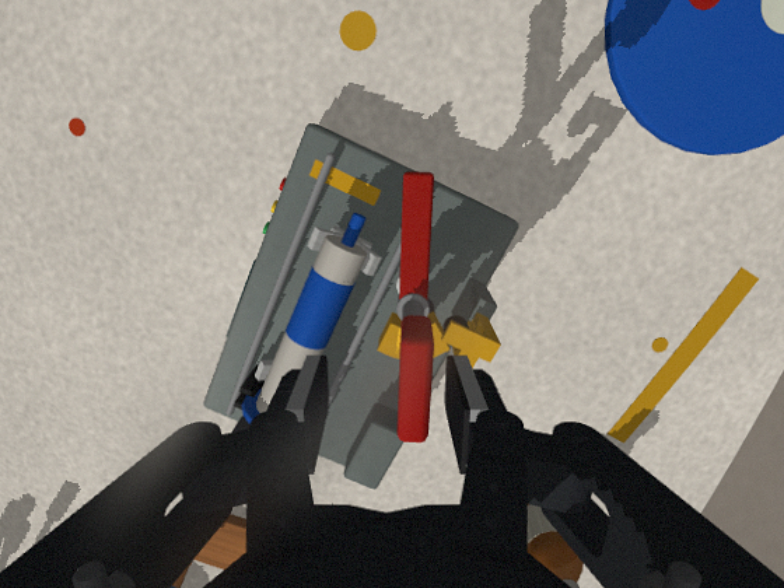

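Request:
jog_arm:
  targets: "1 0 8 0.3 -1 0 0;3 0 3 0.3 -1 -0.4 0;3 0 0 0 -0.7 -0.4 0;2 0 0 0 0 0 0;0 0 0 0 0 0 0"

```text
time: 20.43
eef_pos: [0.6015, 0.1304, 0.2084]
tcp_rot: [0.632, 0.775, 0.0, 0.001]
contact_force: [0.8, 0.5, 0.6]
opening: 0.502
```

```bash
python3 st.py
```

```text
t 20.43 pos [601.5 130.4 208.4] yaw_x 101.67 zdir [ 0.002 -0.001 -1.   ] F [0.8 0.5 0.6] T [0.01 0.02 0.04] op 0.502
```

Request:
jog_arm:
  targets: "1 1 -6 0 0 0.2 0;0.5 0.5 -6 0 0 0 0;0 0 -6 0 0 0 0;0 0 -6 0 0 0 0;0 0 -4 0 0 0 0;0 0 0 0 0 0 0"

```text
time: 20.93
eef_pos: [0.6031, 0.1316, 0.1781]
tcp_rot: [0.63, 0.776, 0.001, 0.001]
contact_force: [-0.6, -0.2, -0.5]
opening: 0.498
```

```bash
python3 st.py
```

```text
t 20.93 pos [603.1 131.6 178.1] yaw_x 101.83 zdir [ 0.003 -0.001 -1.   ] F [-0.6 -0.2 -0.5] T [-0.03 -0.01 -0.01] op 0.498
```

Request:
jog_arm:
  targets: "0.5 0.4 -4 0 0 0 0;0.3 0.3 -4 0 0 0 -0.2;0 0 -2 0 0 0 -0.4;0 0 0 0 0 0 -0.6"

```text
time: 21.27
eef_pos: [0.6035, 0.1325, 0.1659]
tcp_rot: [0.63, 0.776, -0.0, 0.001]
contact_force: [-0.3, -0.9, 1.1]
opening: 0.199
```

```bash
python3 st.py
```

```text
t 21.27 pos [603.5 132.5 165.9] yaw_x 101.84 zdir [ 0.001 -0.001 -1.   ] F [-0.3 -0.9  1.1] T [ 0.01 -0.04 -0.01] op 0.199
```

Request:
jog_arm:
  targets: "0 0 0 0 0 0 -0.8;0 0 0 0 0 0 -1;0 0 0 0 0 0 -1;0 0 0 0 0 0 -1"
  force: 60

```text
time: 21.6
eef_pos: [0.6041, 0.1327, 0.166]
tcp_rot: [0.631, 0.776, 0.001, 0.001]
contact_force: [0.7, -0.3, -1.5]
opening: 0.134
```

```bash
python3 st.py
```

```text
t 21.6 pos [604.1 132.7 166. ] yaw_x 101.81 zdir [ 0.003 -0.    -1.   ] F [ 0.7 -0.3 -1.5] T [ 0.01 -0.04 -0.04] op 0.134
```

Request:
jog_arm:
  targets: "0 0 0.8 0 0 0 -1;0 0 0.8 0 0 0 -1"

```text
time: 21.77
eef_pos: [0.604, 0.1326, 0.1661]
tcp_rot: [0.631, 0.776, 0.001, 0.001]
contact_force: [3.4, 0.8, -5.8]
opening: 0.135
```

```bash
python3 st.py
```

```text
t 21.77 pos [604.  132.6 166.1] yaw_x 101.8 zdir [ 0.003 -0.    -1.   ] F [ 3.4  0.8 -5.8] T [ 0.08 -0.47 -0.03] op 0.135
```

Request:
jog_arm:
  targets: "0 0 0.8 0 0 0 -1"

```text
time: 21.85
eef_pos: [0.604, 0.1326, 0.1661]
tcp_rot: [0.631, 0.776, 0.001, 0.001]
contact_force: [3.3, 1.2, -5.7]
opening: 0.132
```

```bash
python3 st.py
```

```text
t 21.85 pos [604.  132.6 166.1] yaw_x 101.8 zdir [ 0.003 -0.    -1.   ] F [ 3.3  1.2 -5.7] T [ 0.09 -0.5   0.03] op 0.132
```

Request:
jog_arm:
  targets: "0 0 1.7 0 0 0 -1"

```text
time: 21.93
eef_pos: [0.6037, 0.1325, 0.1663]
tcp_rot: [0.631, 0.776, 0.001, 0.001]
contact_force: [4.8, 0.1, -10.5]
opening: 0.133
```

Request:
jog_arm:
  targets: "0 0 1.6 0 0 0 -1"

```text
time: 22.02
eef_pos: [0.6037, 0.1325, 0.1664]
tcp_rot: [0.631, 0.776, 0.001, 0.001]
contact_force: [5.6, 0.1, -9.7]
opening: 0.13
```

```bash
python3 st.py
```

```text
t 22.02 pos [603.7 132.5 166.4] yaw_x 101.79 zdir [ 0.002 -0.    -1.   ] F [ 5.6  0.1 -9.7] T [ 0.14 -0.99  0.03] op 0.13
```

Request:
jog_arm:
  targets: "0 0 1.5 0 0 0 -1"

```text
time: 22.1
eef_pos: [0.6036, 0.1325, 0.1667]
tcp_rot: [0.631, 0.776, 0.001, 0.001]
contact_force: [5.4, 1.4, -9.4]
opening: 0.13
```

Request:
jog_arm:
  targets: "0 0 1 0 0 0 -1"

```text
time: 22.18
eef_pos: [0.6036, 0.1324, 0.1666]
tcp_rot: [0.631, 0.776, 0.001, 0.001]
contact_force: [5.5, 0.1, -9.7]
opening: 0.133
```

```bash
python3 st.py
```

```text
t 22.18 pos [603.6 132.4 166.6] yaw_x 101.78 zdir [ 0.003  0.    -1.   ] F [ 5.5  0.1 -9.7] T [ 0.13 -0.86  0.05] op 0.133
```

Request:
jog_arm:
  targets: "0 0 1.5 0 0 0 -1;0 0 1.4 0 0 0 -1"

```text
time: 22.35
eef_pos: [0.6036, 0.1324, 0.167]
tcp_rot: [0.631, 0.776, 0.001, 0.001]
contact_force: [5.5, 0.6, -10.3]
opening: 0.131
```

```bash
python3 st.py
```

```text
t 22.35 pos [603.6 132.4 167. ] yaw_x 101.78 zdir [ 0.003  0.001 -1.   ] F [  5.5   0.6 -10.3] T [ 0.14 -0.89  0.06] op 0.131
```

Request:
jog_arm:
  targets: "-0.1 -0.1 0.9 0 0 4 -1;-0.1 -0.1 0.7 0 0 5 -1"

```text
time: 22.52
eef_pos: [0.6033, 0.1322, 0.1664]
tcp_rot: [0.566, 0.824, 0.001, 0.001]
contact_force: [4.4, 1.5, -9.3]
opening: 0.134
```

```bash
python3 st.py
```

```text
t 22.52 pos [603.3 132.2 166.4] yaw_x 111.02 zdir [ 0.002  0.001 -1.   ] F [ 4.4  1.5 -9.3] T [ 0.1  -0.82 -0.  ] op 0.134
```

Request:
jog_arm:
  targets: "-0.1 -0.1 1.3 0 0 5 -1;-0.1 -0.1 1.3 0 0 5 -1"

```text
time: 22.68
eef_pos: [0.6028, 0.132, 0.1664]
tcp_rot: [0.489, 0.873, 0.001, 0.0]
contact_force: [5.8, 1.3, -9.9]
opening: 0.127
```

```bash
python3 st.py
```

```text
t 22.68 pos [602.8 132.  166.4] yaw_x 121.51 zdir [ 0.002  0.002 -1.   ] F [ 5.8  1.3 -9.9] T [ 0.03 -0.93 -0.02] op 0.127
```

Request:
jog_arm:
  targets: "-0.1 -0.15 1.7 0 0 5 -1;-0.1 -0.15 1.6 0 0 5 -1"

```text
time: 22.85
eef_pos: [0.6025, 0.1316, 0.1672]
tcp_rot: [0.407, 0.914, 0.001, 0.0]
contact_force: [4.1, 0.8, -10.2]
opening: 0.132
```

```bash
python3 st.py
```

```text
t 22.85 pos [602.5 131.6 167.2] yaw_x 132.0 zdir [ 0.001  0.002 -1.   ] F [  4.1   0.8 -10.2] T [ 0.08 -0.97 -0.  ] op 0.132
```

Request:
jog_arm:
  targets: "-0.1 -0.2 1.2 0 0 5 -1;-0.1 -0.2 1.2 0 0 5 -1;-0.1 -0.2 1.2 0 0 5 -1"

```text
time: 23.1
eef_pos: [0.602, 0.131, 0.1672]
tcp_rot: [0.278, 0.961, 0.001, -0.0]
contact_force: [4.9, 1.0, -10.8]
opening: 0.128
```

```bash
python3 st.py
```

```text
t 23.1 pos [602.  131.  167.2] yaw_x 147.76 zdir [ 0.001  0.002 -1.   ] F [  4.9   1.  -10.8] T [-0.01 -0.99 -0.04] op 0.128
```

Request:
jog_arm:
  targets: "0 -0.2 1.2 0 0 5 -1;0 -0.2 1.2 0 0 5 -1;0 -0.2 1.2 0 0 4 -1"

```text
time: 23.35
eef_pos: [0.6018, 0.1303, 0.1672]
tcp_rot: [0.152, 0.988, 0.001, -0.0]
contact_force: [4.2, -0.2, -9.5]
opening: 0.13
```

```bash
python3 st.py
```

```text
t 23.35 pos [601.8 130.3 167.2] yaw_x 162.5 zdir [ 0.     0.002 -1.   ] F [ 4.2 -0.2 -9.5] T [ 0.07 -0.98 -0.05] op 0.13
```

Request:
jog_arm:
  targets: "0 -0.1 1.2 0 0 2.5 -1;0 -0.1 1.2 0 0 2 -1"

```text
time: 23.52
eef_pos: [0.6018, 0.1301, 0.1672]
tcp_rot: [0.11, 0.994, 0.001, -0.0]
contact_force: [4.7, 0.5, -9.8]
opening: 0.133
```

```bash
python3 st.py
```

```text
t 23.52 pos [601.8 130.1 167.2] yaw_x 167.32 zdir [ 0.     0.002 -1.   ] F [ 4.7  0.5 -9.8] T [ 0.   -0.94 -0.04] op 0.133
```

Request:
jog_arm:
  targets: "0 0 1.2 0 0 0.7 -1;0 0 1.2 0 0 0.5 -1"

```text
time: 23.68
eef_pos: [0.6017, 0.1301, 0.1676]
tcp_rot: [0.1, 0.995, 0.001, -0.0]
contact_force: [5.2, 1.0, -10.2]
opening: 0.131
```

```bash
python3 st.py
```

```text
t 23.68 pos [601.7 130.1 167.6] yaw_x 168.53 zdir [ 0.     0.002 -1.   ] F [  5.2   1.  -10.2] T [ 0.01 -1.04 -0.43] op 0.131
```

Request:
jog_arm:
  targets: "0 0 -0.5 0 0 -0.5 -1;0 0 -1 0 0 0 -1;0 0 -1 0 0 0 -1"

```text
time: 23.93
eef_pos: [0.6018, 0.1301, 0.1645]
tcp_rot: [0.105, 0.994, 0.001, 0.0]
contact_force: [4.8, 0.7, -10.0]
opening: 0.134
```

```bash
python3 st.py
```

```text
t 23.93 pos [601.8 130.1 164.5] yaw_x 167.94 zdir [ 0.001  0.002 -1.   ] F [  4.8   0.7 -10. ] T [-0.01 -0.94  0.  ] op 0.134
```

Request:
jog_arm:
  targets: "0 0 -1.2 0 0 0 -1;0 0 -1.2 0 0 0 -1;0 0 -1.2 0 0 0 -1;0 0 -1.2 0 0 0 -1;0 0 -1.2 0 0 0 -1"

```text
time: 24.35
eef_pos: [0.6019, 0.1301, 0.1584]
tcp_rot: [0.105, 0.994, 0.001, 0.0]
contact_force: [3.2, 0.5, -8.6]
opening: 0.129
```

```bash
python3 st.py
```

```text
t 24.35 pos [601.9 130.1 158.4] yaw_x 167.94 zdir [ 0.001  0.002 -1.   ] F [ 3.2  0.5 -8.6] T [ 0.   -0.76 -0.01] op 0.129
```

Request:
jog_arm:
  targets: "0 0 -1.2 0 0 0 -1;0 0 -1.2 0 0 0 -1;0 0 -1.2 0 0 0 -1;0 0 -1.2 0 0 0 -1;0 0 -1 0 0 0 -1"

```text
time: 24.77
eef_pos: [0.6019, 0.1301, 0.1525]
tcp_rot: [0.105, 0.994, 0.001, 0.0]
contact_force: [4.6, -0.2, -7.9]
opening: 0.132
```

```bash
python3 st.py
```

```text
t 24.77 pos [601.9 130.1 152.5] yaw_x 167.94 zdir [ 0.001  0.002 -1.   ] F [ 4.6 -0.2 -7.9] T [-0.01 -0.68 -0.02] op 0.132
```

Request:
jog_arm:
  targets: "0 0 -1 0 0 0 -1;0 0 -0.8 0 0 0 -1;0 0 -0.6 0 0 0 -1"

```text
time: 25.02
eef_pos: [0.6019, 0.1301, 0.1501]
tcp_rot: [0.105, 0.994, 0.001, 0.0]
contact_force: [3.3, 0.6, -7.7]
opening: 0.134
```

Request:
jog_arm:
  targets: "0 0 -0.7 0 0 0 -1;0 0 -0.6 0 0 0 -1"

```text
time: 25.18
eef_pos: [0.6019, 0.1302, 0.1487]
tcp_rot: [0.105, 0.994, 0.001, 0.0]
contact_force: [3.9, 0.2, -7.6]
opening: 0.137
```

```bash
python3 st.py
```

```text
t 25.18 pos [601.9 130.2 148.7] yaw_x 167.95 zdir [ 0.001  0.002 -1.   ] F [ 3.9  0.2 -7.6] T [ 0.02 -0.72 -0.  ] op 0.137
```

Request:
jog_arm:
  targets: "0 0 -0.6 0 0 0 -1;0 0 -0.6 0 0 0 -1"

```text
time: 25.35
eef_pos: [0.6021, 0.1301, 0.148]
tcp_rot: [0.105, 0.994, 0.001, 0.0]
contact_force: [1.9, 0.7, -4.2]
opening: 0.132
```

```bash
python3 st.py
```

```text
t 25.35 pos [602.1 130.1 148. ] yaw_x 167.95 zdir [ 0.001  0.002 -1.   ] F [ 1.9  0.7 -4.2] T [-0.03 -0.54  0.  ] op 0.132
```

Request:
jog_arm:
  targets: "0 0 -0.6 0 0 0 -1;0 0 -0.6 0 0 0 -1"

```text
time: 25.52
eef_pos: [0.6022, 0.1302, 0.148]
tcp_rot: [0.105, 0.994, 0.001, 0.0]
contact_force: [1.5, 1.1, -5.0]
opening: 0.136
```

```bash
python3 st.py
```

```text
t 25.52 pos [602.2 130.2 148. ] yaw_x 167.96 zdir [ 0.001  0.002 -1.   ] F [ 1.5  1.1 -5. ] T [ 0.01 -0.39  0.01] op 0.136
```

The bar has come to rest at 6 mm of lift, exactly on the cartridge. I'll ease the load off and let go.

Request:
jog_arm:
  targets: "0 0 -1.1 0 0 0 -1;0 0 -1.2 0 0 0 -1"

```text
time: 25.68
eef_pos: [0.6025, 0.1301, 0.1478]
tcp_rot: [0.105, 0.994, 0.001, 0.0]
contact_force: [0.2, -0.2, 0.6]
opening: 0.13
```

```bash
python3 st.py
```

```text
t 25.68 pos [602.5 130.1 147.8] yaw_x 167.97 zdir [ 0.001  0.002 -1.   ] F [ 0.2 -0.2  0.6] T [-0.06  0.04  0.04] op 0.13
```

Request:
jog_arm:
  targets: "0 0 -1.1 0 0 0 -0.7;0 0 0 0 0 0 -0.5;0 0 0 0 0 0 -0.3;0 0 0 0 0 0 0;0 0 0 0 0 0 0"

```text
time: 26.1
eef_pos: [0.6029, 0.1302, 0.1504]
tcp_rot: [0.105, 0.995, 0.001, 0.001]
contact_force: [-0.5, -0.0, -0.5]
opening: 0.5
```

```bash
python3 st.py
```

```text
t 26.1 pos [602.9 130.2 150.4] yaw_x 167.98 zdir [ 0.002  0.002 -1.   ] F [-0.5 -0.  -0.5] T [ 0.   -0.03  0.01] op 0.5
```

Released cleanly. I'll retreat straight up and check.

Request:
jog_arm:
  targets: "0 0 8 0 0 0 0;0 0 15 0 0 0 0;0 0 25 0 0 0 0;0 0 25 0 0 0 0;0 0 25 0 0 0 0;0 0 15 0 0 0 0;0 0 0 0 0 0 0;0 0 0 0 0 0 0"

```text
time: 26.77
eef_pos: [0.6006, 0.13, 0.2709]
tcp_rot: [0.105, 0.994, 0.001, -0.0]
contact_force: [0.2, -0.9, -0.7]
opening: 0.498
```

```bash
python3 - <<'E'
import st
from h import *
w=read_camera("wrist");b=read_camera("side");a=read_camera("scene")
cv2.imwrite("pics/w13.png",cv2.resize(w["pixels"],(784,588)))
crop(b,(275,265),64,"sd6.png",6);cv2.imwrite("pics/sc6.png",a["pixels"])
E
```

```text
t 26.77 pos [600.6 130.  270.9] yaw_x 167.97 zdir [-0.001  0.002 -1.   ] F [ 0.2 -0.9 -0.7] T [ 0.02 -0.01 -0.  ] op 0.498
sd6.png (576, 768, 3) origin 211 217 scale 6
```

View pics/w13.png

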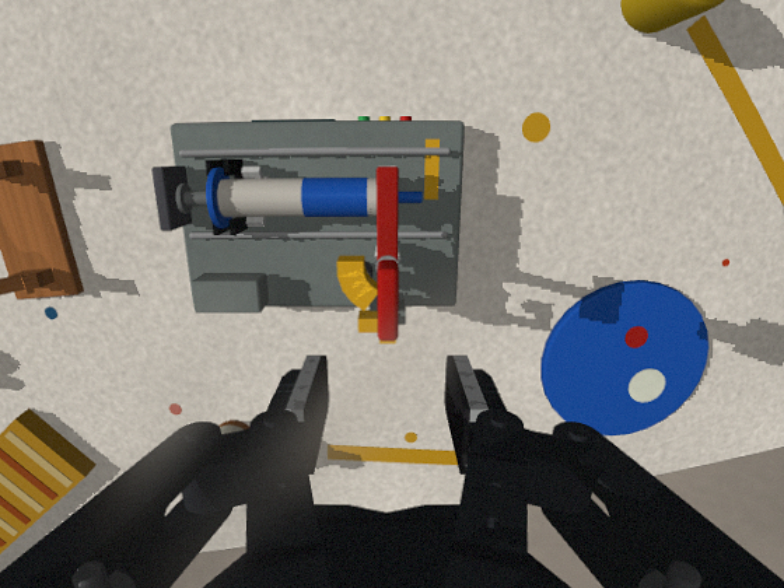

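View pics/sd6.png

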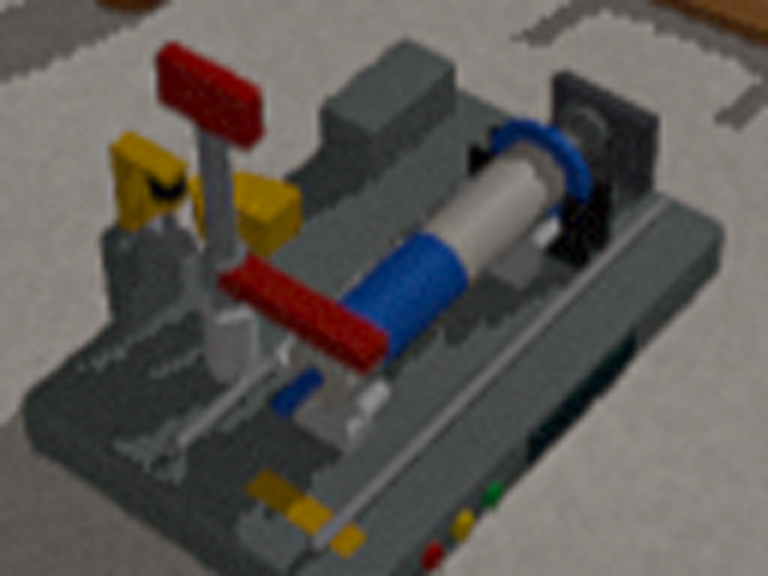

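View pics/sc6.png

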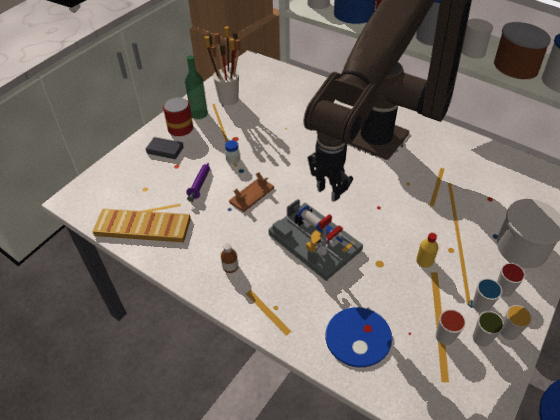

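The bar lies across the cartridge, the flange is in the slot, and the bottles and jar have not moved. The robot is clear of everything, so I'll hand in.

```bash
python3 -c "
from plant import *
print(sign_off())"
```

```text
the job is handed in; nothing more can be done
None
```

The cartridge is loaded and clamped in the dosing stand, and I handed the job in at about 27 s of the 72 s allowed. The sign-off gives no verdict.

- **Opening the clamp:** I raised the bar until it met the buffer, which added about 4 N at roughly 26 mm of lift. I eased it back about 1 mm, turned it about 66° and let it down onto the yellow ledge.
- **Loading the cartridge:** I laid it in both V saddles with the flange in the black slot and the nose towards the clamp end. Contact came at the expected height; the load peaked at about 11 N before I eased it off.
- **Closing the clamp:** I lifted the bar off the ledge, turned it back and lowered it slowly. It came to rest at about 6 mm of lift, as it should on a laid cartridge, and I let go only once the handle carried no load.

**Last checks:** The final pictures show the bar across the cartridge, the flange in the slot, the bottles and jar where they were, and the gripper clear of everything.

**Small deviations:**
- While turning back, the bar sank briefly to about 0.4 mm above the ledge.
- At the closed stop I felt a short turning moment of 0.43 N m and relieved it at once.
- On the way back to the handle the gripper dipped and tilted about 3°. It touched nothing, and I corrected it before gripping.

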